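# Recharge the site-light dock with battery sticks

### The job

Put fresh battery sticks into the site-light dock: switch its red lever off, lift the cover off its pins and lay it flat on the rubber mat, then fit every battery stick lying on the bench into a bay of its own (any bay; black end against the spring, yellow nub end on the fixed contact, lying fully home). Then seat the cover back flush on its pins and last of all switch the lever on; leave the other things on the bench where they are.

Things in the scene. Friction and masses are not known exactly. Their poses are not given: they have to be found in the camera images.
- dock: Battery dock, fixed. Origin: bench height, midway between its two orange blocks. x along the bays, from spring to fixed contact (away from the robot), y across, z up. mm: black base x -165..90, y -88..88, top z 6; spring block x -85..-58, contact block x 60..85, y -88..88, tops z 52. Bays at y 56, 0, -56. Stick ends rest on ledges, top z 14 (x -58..-24 and 36..60); between them floor at z 6.
- cover: Loose grey cover plate, 171 x 170 x 6 mm, 0.24 to 0.39 kg, two 13 mm square holes, black bar grip on top: 80 long along x, 16 wide along y, from 6 to 39 mm above the origin. Origin: centre of the underside, z up. Starts on the dock: origin at dock 0, 0, 52 mm, x axes parallel (or half round). Pins at dock x,y (-72.5, 28), (72.5, -28): 8 mm thick, z 52..66.
- mat: Black rubber mat, 190 x 190 x 3 mm, fixed to the bench on the other side from the dock (left or right); origin at the centre of its underside.
- switch (a joint): Red-knobbed toggle lever in front of the spring block (towards the robot). 0 = off, leaning 0.5 rad to the dock's -y side; 1.0 rad = on, leaning 0.5 rad to +y; off is below 0.25, on above 0.75. Starts on (0.8 to 1). Stays where left; about 1 N at the knob moves it. Pivot at dock x -135, y 0, z 28 mm, axis along x. Grey box under it: 50 (x) by 70 (y) mm, top at z 31 mm.
- switch_tip (a point): Centre of the lever's red ball knob (26 mm across), 65 mm from the pivot, in the plane dock x = -135 mm.
- cell1: Battery stick, 0.14 to 0.28 kg (None if absent). Green round body 30 mm thick; square caps 34 x 34 x 14 mm, black at minus, yellow at plus end; 96 mm over the caps; brass nub 12 mm thick, 4 mm out of the yellow cap. Origin on the axis midway between the cap faces, x towards the yellow end (cap faces at -48 and 48, nub tip 52 mm). Lies with its origin 17 mm above the bench.
- cell1_plus (a point): Tip of the brass nub of cell1.
- cell2: Battery stick, 0.14 to 0.28 kg (None if absent). Green round body 30 mm thick; square caps 34 x 34 x 14 mm, black at minus, yellow at plus end; 96 mm over the caps; brass nub 12 mm thick, 4 mm out of the yellow cap. Origin on the axis midway between the cap faces, x towards the yellow end (cap faces at -48 and 48, nub tip 52 mm). Lies with its origin 17 mm above the bench.
- cell2_plus (a point): Tip of the brass nub of cell2.
- cell3: Battery stick, 0.14 to 0.28 kg (None if absent). Green round body 30 mm thick; square caps 34 x 34 x 14 mm, black at minus, yellow at plus end; 96 mm over the caps; brass nub 12 mm thick, 4 mm out of the yellow cap. Origin on the axis midway between the cap faces, x towards the yellow end (cap faces at -48 and 48, nub tip 52 mm). Lies with its origin 17 mm above the bench.
- cell3_plus (a point): Tip of the brass nub of cell3.
- bay1 (a point): Where a stick's origin lies when home in bay 1 (dock x 8, y 56, z 31 mm; x axis as the dock's). The bay is 6 mm shorter than a stick: put it in tilted about 30 degrees, black end low against the spring, push that back about 11 mm, then lower the yellow end in front of the contact block. Cheeks (top z 34 mm, x -39..-24 and 45..60) guide the caps with 3 mm play each side.
- bay1_contact (a point): Where the nub tip of a stick lies when home in bay 1: brass fixed contact on the face of the contact block (dock x 60, y 56, z 31 mm). Facing it is the spring plate, brass, 20 wide, 16 high, centred at z 31, face at dock x -34 mm when free; it yields up to 16 mm towards -x, at 2.4 N plus 0.4 N per mm.
- bay2 (a point): Where a stick's origin lies when home in bay 2 (dock x 8, y 0, z 31 mm; x axis as the dock's). The bay is 6 mm shorter than a stick: put it in tilted about 30 degrees, black end low against the spring, push that back about 11 mm, then lower the yellow end in front of the contact block. Cheeks (top z 34 mm, x -39..-24 and 45..60) guide the caps with 3 mm play each side.
- bay2_contact (a point): Where the nub tip of a stick lies when home in bay 2: brass fixed contact on the face of the contact block (dock x 60, y 0, z 31 mm). Facing it is the spring plate, brass, 20 wide, 16 high, centred at z 31, face at dock x -34 mm when free; it yields up to 16 mm towards -x, at 2.4 N plus 0.4 N per mm.
- bay3 (a point): Where a stick's origin lies when home in bay 3 (dock x 8, y -56, z 31 mm; x axis as the dock's). The bay is 6 mm shorter than a stick: put it in tilted about 30 degrees, black end low against the spring, push that back about 11 mm, then lower the yellow end in front of the contact block. Cheeks (top z 34 mm, x -39..-24 and 45..60) guide the caps with 3 mm play each side.
- bay3_contact (a point): Where the nub tip of a stick lies when home in bay 3: brass fixed contact on the face of the contact block (dock x 60, y -56, z 31 mm). Facing it is the spring plate, brass, 20 wide, 16 high, centred at z 31, face at dock x -34 mm when free; it yields up to 16 mm towards -x, at 2.4 N plus 0.4 N per mm.
- flask: Bystander: blue drinking flask; origin at the centre of its underside. Leave it where it is. 230 mm tall, 68 across.
- drink: Bystander: green drinking bottle with a yellow cap; origin at the centre of its underside. Leave it where it is. 190 mm tall, 80 across.
- offcut: Bystander: wood offcut; origin at the centre of its underside. Leave it where it is. 100 x 45 x 20 mm.
- screwdriver: Bystander: screwdriver; origin at the centre of its underside. Leave it where it is.
- jar: Bystander: small jar; origin at the centre of its underside. Leave it where it is. 60 mm tall, 56 across.
- hammer: Bystander: hammer; origin at the centre of its underside. Leave it where it is.
There are look-alikes about, which are no part of the job. Several things have the shape of the cover; the one meant has the colours described above.

How it is judged (in metres and radians):
On the way, in this order (a step that is already met when the one before it is completed fails the run):
1. the lever is switched off while the cover is still on (value of joint switch below 0.25 rad and horizontal distance between cover and dock below 0.006 m and z of cover in the frame of dock between 0.048 and 0.0555 m and angle between cover's own z axis and vertical below 0.04 rad and angle between the x axis of cover and the x axis of dock, either way round below 0.08 rad), for 0.2 s.
2. the cover lies flat on the rubber mat (horizontal distance between cover and mat below 0.08 m and height (world z) of cover below 0.015 m and angle between cover's own z axis and vertical below 0.1 rad), for 0.2 s.
3. every battery stick that is there lies home in a bay, nub on the fixed contact (((distance between cell1 and bay1 below 0.006 m and distance between cell1_plus and bay1_contact below 0.007 m) or (distance between cell1 and bay2 below 0.006 m and distance between cell1_plus and bay2_contact below 0.007 m) or (distance between cell1 and bay3 below 0.006 m and distance between cell1_plus and bay3_contact below 0.007 m)) and ((distance between cell2 and bay1 below 0.006 m and distance between cell2_plus and bay1_contact below 0.007 m) or (distance between cell2 and bay2 below 0.006 m and distance between cell2_plus and bay2_contact below 0.007 m) or (distance between cell2 and bay3 below 0.006 m and distance between cell2_plus and bay3_contact below 0.007 m)) and ((distance between cell3 and bay1 below 0.006 m and distance between cell3_plus and bay1_contact below 0.007 m) or (distance between cell3 and bay2 below 0.006 m and distance between cell3_plus and bay2_contact below 0.007 m) or (distance between cell3 and bay3 below 0.006 m and distance between cell3_plus and bay3_contact below 0.007 m))), for 0.2 s.
4. the cover is seated flush on its pins, the lever still off (horizontal distance between cover and dock below 0.006 m and z of cover in the frame of dock between 0.048 and 0.0555 m and angle between cover's own z axis and vertical below 0.04 rad and angle between the x axis of cover and the x axis of dock, either way round below 0.08 rad and value of joint switch below 0.3 rad), for 0.2 s.
5. the lever is switched on (value of joint switch above 0.75 rad), for 0.2 s.
At the end, for the whole second after the job is handed in: Every stick lies home in a bay (origin within 6 mm, nub tip within 7 mm of the bay's points); the cover is on the dock (6 mm sideways, 48 to 55.5 mm up, tilt under 0.04, turn under 0.08 rad), at rest and released; the lever is above 0.75 rad (all of step 3 and horizontal distance between cover and dock below 0.006 m and z of cover in the frame of dock between 0.048 and 0.0555 m and angle between cover's own z axis and vertical below 0.04 rad and angle between the x axis of cover and the x axis of dock, either way round below 0.08 rad and value of joint switch above 0.75 rad and linear speed of cover below 0.02 m/s and contact force between the fingers and cover below 0.1 N); the robot touches nothing.
It fails at once if a bystander (flask, bottle, offcut, screwdriver, jar, hammer) is shoved more than 5 cm (distance of any of flask, drink, offcut, screwdriver, jar, hammer from where it was at the start of the episode above 0.05 m).
It fails at once if the flask, bottle or jar is tipped over (angle between any of flask, drink, jar's own z axis and vertical above 0.5 rad).
Of cell1, cell2, cell3 only 2 to 3 are there at a start; the rules pass over those that are not, and their reading is None.
At some moment in a run one of cell1, cell2, cell3 may be knocked a few centimetres aside while the robot is not near it.
Once in a run the grip may slacken for a moment while it holds something.
It also fails if it takes over 210 s, if anything falls off the work surface, if the arm or the gripper's body presses on something with over 40 N, if the wrist force passes 120 N, or if a joint passes its speed limit or range.

### The arm

A 6-joint arm with a two-finger parallel gripper is mounted at the origin on the work surface. World frame = base frame: x ahead of the robot, y to its left, z up, the work surface at z = 0. Lengths are in mm, angles in rad, forces in N, time in s.
With the tool pointing down it reaches from about 350 to 775 mm from the base axis. Payload 5.5 kg.
Tool frame: the origin (TCP) lies on the mounting face of the last link; the fingertips stand 173 mm ahead of it and the grasp point (between the pads) lies 155 mm ahead of it; z points along the fingers, y is the direction in which the jaws open and shut (so a half turn about z gives the same grasp; the last joint's range is limited). The gripper opens to 85 mm and grips with 20 to 120 N. Pads are 22 mm wide; open, the fingers measure 114 mm over their backs; the gripper's body (76 mm by 85 mm) begins 54 mm behind the grasp point. The pads swing forward as they close: fully open they stand 13 mm farther back than shut.
Start: joints at [1.157, 0.313, 0.046, 1.304, 0, 1.431], TCP at [155.492, 553.602, 404.723] pointing down, gripper open.
Joint ranges: [-2.76, 2.76], [-0.86, 1.69], [-1.03, 1.26], [-2.2, 2.34], [-1.47, 1.5], [-3.14, 3.14]. Speed limits (rad/s): [2.57, 2.57, 3.14, 3.14, 3.14, 3.14].

### API

Orientations are given as a unit quaternion [x, y, z, w].
In Python, from plant import get_state, camera, close_job, boxes_of, mark_of gives the robot as it stands. The module is installed in compiled form; this text tells all that it offers.
- The arm moves only by the tool servo_tool, never from a script. Its argument "steps" is a list of rows, each an object with "linear": the shift along the tool's x, y, z in cm, a list of three; "rot": the turn, a rotation vector about the tool's x, y, z in rad, a list of three. In form: [{"linear": [dx, dy, dz], "rot": [ax, ay, az]}, ...]. A call has 1 to 12 rows; each row shifts and turns the commanded pose from where the row before left it, along the tool's axes as they then stand; what a row does not reach is not made up. A row lasts 1/10 s, in which the tool goes at most 50 mm and 8.59 degrees, less where a joint would pass 70% of its speed; a pose out of reach is approached as far as the arm can. A call is refused whole if a number of a shift passes 5 or a number of a turn 0.15, either way. A call with a gripper value outside its range is refused whole. "hand" is the closure, from 0 (fully open) to 1 (shut), set as the call begins (left out, the last holds). The fingers move at their own pace and stop on an object; "force" is the grip in N (left out, the last holds). Time passes only in rows, so rows that do not move let the fingers close. It gives the time, the measured TCP pose, the force and the opening at its end, in the units of the state.
- get_state(): the state, without advancing time (a new reading comes with each control period).
- camera(name): name is "side" or "top" or "wrist"; returns a dict with "pixels" (420x560x3 uint8, blue, green, red), "fx", "fy", "cx", "cy" (pixels), "R" (3x3) and "t" (3): a world point X has camera coordinates R X + t. Camera axes: x right, y down, z forward; pixel columns grow to the right and rows downward; lengths in mm; the calibration is good to about 2 mm. A picture is of the moment at which its call begins. There is no depth.
- close_job(): hands the job in, once; it reports no verdict.
Trained networks look in a picture, given as the dict that the camera call returned (one of the last four; its "shot" number tells which), for a name from the list of things; names that differ only in an ending like _2 or _b are one class to them, and where a whole thing is asked for, a point or a joint stands for the part that bears it (a point fixed in the world has none). Each returns a list of dicts, best first, with "confidence" (0 to 1); they miss things now and then, are a little off and sometimes report something else, mostly with a low value. They report only what shows in the picture. A call takes as long as a camera call. They do not tell look-alikes from the thing itself.
- boxes_of(picture, name): "bbox" ([left, top, width, height] in pixels, round what is visible of it).
- mark_of(picture, name): "xy" ([column, row] in pixels: a listed point, or the origin of a listed thing).
The state is a dict: "time": time; "qpos": joint angles; "dq": joint speeds; "tau": joint torques, N m; "ee_pos": TCP position; "tool_rot": TCP orientation; "ft_force": force on the tool from outside, world axes, zero at the start; "wrist_torque": the same for the moment, N m; "gripper_width": finger opening in mm.
Only numpy, scipy, OpenCV 4.12 (cv2) and the standard library are available. Lean on these libraries where they do the work, as an engineer would, in place of code of your own. Each camera call takes 0.05 s, during which the arm holds its last target. There are 200 camera calls.

## Working session

There is one attempt and no reset: what is moved stays moved. The work goes in short steps, Python scripts to look and compute and a tool call to move; the robot and the scene stay as the last step left them, time stands still between calls to the robot, and variables do not carry over. Pictures are saved under pics/ and viewed, about 12 in all and at most 16, crops included, and the job is handed in when it is done.

Besides the shell and the picture viewer there is one more tool, called after ">>>" by a JSON object that holds its "name" and its "arguments", one argument or row to a line. servo_tool: Moves the arm, as the interface text tells. Its arguments: {"type":"object","properties":{"steps":{"type":"array"},"hand":{"type":"number"},"force":{"type":"number"}},"required":["steps"]}

```bash
mkdir -p pics; cat > h.py <<'E'
import numpy as np, cv2, json
from plant import *
from scipy.spatial.transform import Rotation as Ro
def ray(c,uv):
    R=np.array(c["R"]);t=np.array(c["t"])
    d=R.T@np.array([(uv[0]-c["cx"])/c["fx"],(uv[1]-c["cy"])/c["fy"],1.]);o=-R.T@t
    return o,d
def atz(c,uv,z):
    o,d=ray(c,uv);return o+d*(z-o[2])/d[2]
def px(c,X):
    p=np.array(c["R"])@np.array(X,float)+np.array(c["t"]);return np.array([c["fx"]*p[0]/p[2]+c["cx"],c["fy"]*p[1]/p[2]+c["cy"]])
def save(c,n): cv2.imwrite("pics/"+n+".png",np.array(c["pixels"]))
def st():
    s=get_state();print({k:(np.round(s[k],3).tolist()) for k in ("time","qpos","ee_pos","tool_rot","ft_force","gripper_width")});return s
E
python3 - <<'E'
from h import *
s=st()
names="dock cover mat switch switch_tip cell1 cell1_plus bay1 bay2 bay3 bay1_contact flask drink offcut screwdriver jar hammer".split()
hz=dict(cover=52,switch_tip=85,cell1=17,cell1_plus=17,bay1=31,bay2=31,bay3=31,bay1_contact=31)
for v in ("top","side"):
    c=camera(v);save(c,v+"0");print(v,(-np.array(c["R"]).T@np.array(c["t"])).round(),np.round(c["R"],2).tolist(),c["fx"])
    for n in names:
        print(n,[(np.round(m["xy"]).tolist(),round(m["confidence"],2),atz(c,m["xy"],hz.get(n,0))[:2].round().tolist()) for m in mark_of(c,n)[:4]])
E
```

```text
{'time': 0.0, 'qpos': [1.157, 0.314, 0.045, 1.304, -0.0, 1.431], 'ee_pos': [155.414, 553.367, 403.783], 'tool_rot': [0.136, 0.991, -0.001, -0.0], 'ft_force': [-0.097, 0.393, -0.647], 'gripper_width': 85.186}
top [ 376.   -6. 1653.] [[0.01, -1.0, -0.0], [-1.0, -0.0, -0.09], [0.09, 0.01, -1.0]] 503.9457475739494
dock [([288.0, 177.0], 0.5, [626.0, -28.0])]
cover [([163.0, 305.0], 0.9, [209.0, 363.0])]
mat [([363.0, 201.0], 0.87, [547.0, -276.0])]Traceback (most recent call last):
  File "<stdin>", line 8, in <module>
ValueError: it knows: bay, bay1_contact, bay2_contact, bay3_contact, cell, cell1_plus, cell2_plus, cell3_plus, cover, dock, drink, flask, hammer, jar, mat, offcut, screwdriver, switch_tip
```

```bash
python3 - <<'E'
from h import *
names="dock cover mat switch_tip cell cell1_plus bay1_contact flask drink offcut screwdriver jar hammer".split()
hz=dict(cover=52,switch_tip=85,cell=17,cell1_plus=17,bay1_contact=31)
for v in ("top","side"):
    c=camera(v);save(c,v+"1");print(v,(-np.array(c["R"]).T@np.array(c["t"])).round(),np.round(c["R"],2).tolist(),c["fx"])
    for n in names:
      try:  print(n,[(np.round(m["xy"]).tolist(),round(m["confidence"],2),atz(c,m["xy"],hz.get(n,0))[:2].round().tolist()) for m in mark_of(c,n)[:5]])
      except Exception as e: print(n,e)
E
```

```text
top [ 376.   -6. 1653.] [[0.01, -1.0, -0.0], [-1.0, -0.0, -0.09], [0.09, 0.01, -1.0]] 503.9457475739494
dock [([249.0, 217.0], 0.67, [491.0, 98.0])]
cover [([185.0, 200.0], 0.97, [542.0, 299.0]), ([166.0, 308.0], 0.94, [201.0, 352.0]), ([200.0, 178.0], 0.51, [614.0, 253.0])]
mat [([365.0, 203.0], 0.71, [541.0, -283.0]), ([312.0, 215.0], 0.28, [500.0, -107.0])]
switch_tip [([185.0, 244.0], 0.52, [400.0, 292.0])]
cell [([253.0, 235.0], 0.65, [432.0, 84.0]), ([279.0, 188.0], 0.57, [584.0, 1.0]), ([304.0, 229.0], 0.5, [451.0, -80.0]), ([202.0, 191.0], 0.44, [576.0, 254.0])]
cell1_plus [([251.0, 218.0], 0.75, [487.0, 92.0])]
bay1_contact []
flask [([252.0, 130.0], 0.85, [782.0, 91.0])]
drink [([242.0, 152.0], 0.55, [709.0, 123.0])]
offcut [([244.0, 154.0], 0.92, [701.0, 117.0]), ([186.0, 199.0], 0.45, [550.0, 308.0])]
screwdriver [([315.0, 150.0], 0.54, [714.0, -117.0])]
jar [([274.0, 151.0], 0.51, [712.0, 19.0])]
hammer [([184.0, 141.0], 0.67, [744.0, 318.0]), ([310.0, 211.0], 0.65, [512.0, -101.0]), ([243.0, 152.0], 0.19, [709.0, 120.0])]
side [ -360. -1018.   964.] [[0.76, -0.65, -0.02
[... 509 characters left out ...]
235.0], 0.75, [447.0, -98.0]), ([291.0, 206.0], 0.72, [581.0, -2.0]), ([229.0, 170.0], 0.56, [569.0, 326.0]), ([248.0, 203.0], 0.31, [486.0, 109.0])]
cell1_plus [([248.0, 208.0], 0.83, [469.0, 85.0])]
bay1_contact [([238.0, 166.0], 0.32, [601.0, 308.0])]
flask [([316.0, 180.0], 0.84, [779.0, 74.0])]
drink [([338.0, 190.0], 0.79, [791.0, -20.0]), ([287.0, 206.0], 0.23, [590.0, 25.0])]
offcut [([289.0, 184.0], 0.62, [688.0, 125.0]), ([306.0, 206.0], 0.56, [636.0, -21.0])]
screwdriver [([340.0, 209.0], 0.59, [710.0, -109.0])]
jar [([319.0, 196.0], 0.88, [714.0, -4.0])]
hammer [([262.0, 161.0], 0.91, [723.0, 318.0]), ([338.0, 193.0], 0.68, [777.0, -37.0]), ([252.0, 173.0], 0.63, [639.0, 276.0])]
```

View pics/top0.png

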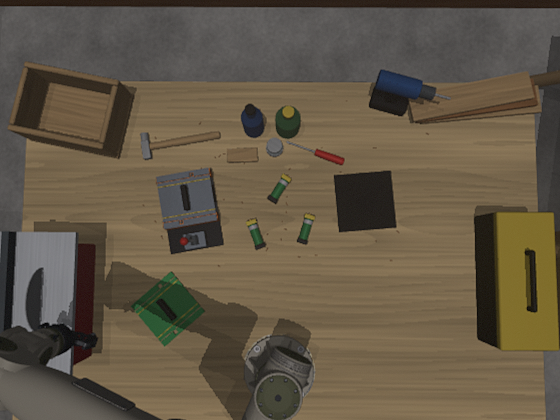

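```bash
python3 - <<'E'
from h import *
im=cv2.imread("pics/top0.png")
cr=cv2.resize(im[160:350,130:330],None,fx=4,fy=4,interpolation=cv2.INTER_CUBIC)[:600]
cr=cv2.convertScaleAbs(cr,alpha=1.6,beta=10)
cv2.imwrite("pics/crop0.png",cr)
E
```

```text
(no output)
```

View pics/crop0.png

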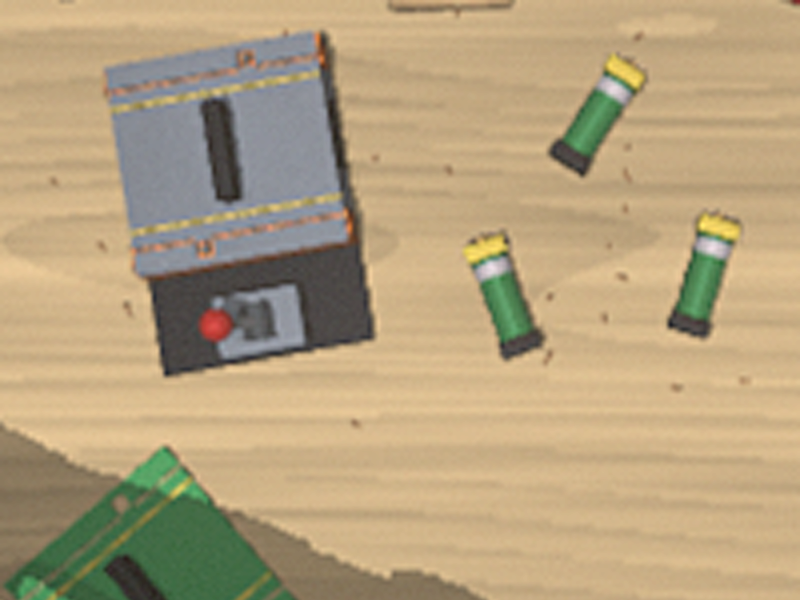

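```bash
cat >> h.py <<'E'
def goal(dockyaw,flip=0,tilt=0):
    """tool down, tool x along yaw (flip adds pi), tilt: cell +x end raised"""
    a=dockyaw+flip*np.pi
    B=Ro.from_euler('z',a)*Ro.from_euler('x',np.pi)   # tool x=(cos,sin), y=-..., z down
    t=-tilt if not flip else tilt
    return B*Ro.from_euler('y',-t)if 0 else Ro.from_rotvec(np.array([-np.sin(dockyaw),np.cos(dockyaw),0])*-tilt)*B
def delta(P,Q,s=None,p0=None,q0=None):
    """from current measured (or p0,q0) to TCP P, Rotation Q: linear in tool axes cm, rotvec"""
    if p0 is None:
        s=s or get_state();p0=s["ee_pos"];q0=Ro.from_quat(s["tool_rot"])
    l=q0.inv().apply(np.array(P,float)-np.array(p0))/10; r=(q0.inv()*Q).as_rotvec()
    print("lin cm",l.round(2).tolist(),"rot",r.round(4).tolist(),"rows>=",int(np.ceil(max(np.linalg.norm(l)/5,np.linalg.norm(r)/.15,1e-9))))
    return l,r
E
python3 - <<'E'
from h import *
c=camera("top")
f=lambda u,v:(130+u/4,160+v/4)
C=np.array([atz(c,f(*p),58)[:2] for p in [(104,68),(322,32),(355,240),(136,277)]])
print(C.round(),C.mean(0).round(1))
vx=(C[0]+C[1]-C[2]-C[3])/2;vy=(C[0]+C[3]-C[1]-C[2])/2
print(np.linalg.norm(vx),np.linalg.norm(vy),np.arctan2(vx[1],vx[0]),np.arctan2(-vy[0],vy[1]))
print("knob",atz(c,f(215,323),86).round(), "mat",atz(c,(365,201),3).round())
p1=atz(c,f(245,57),60);p2=atz(c,f(206,249),60);print(((p1+p2)/2).round(1),(p1-p2).round())
for a,b in [((487,248),(522,350)),((625,70),(571,160)),((719,226),(690,327))]:
  A=atz(c,f(*a),25);B=atz(c,f(*b),25);print("cell",((A+B)/2).round(),np.arctan2(*(A-B)[1::-1]))
s=get_state();Q=Ro.from_quat(s["tool_rot"]);print("tool axes",Q.as_matrix().round(2).tolist())
yaw=np.arctan2(vx[1],vx[0])
w=camera("wrist");R=np.array(w["R"]);o=-R.T@np.array(w["t"]);print("cam in tool",Q.inv().apply(o-s["ee_pos"]).round(),"axes in tool",Q.inv().apply(R).round(2).tolist(),w["fx"])
for fl in(0,1): delta([520,290,450],goal(yaw,fl))
E
```

```text
[[614. 394.]
 [644. 220.]
 [477. 191.]
 [447. 364.]] [545.6 292.1]
169.37367385222194 176.1261256454057 0.17433452609595018 0.17154326855279628
knob [410. 295.  86.] mat [ 546. -283.    3.]
[546.3 294.7  60. ] [154. -28.   0.]
cell [432.  73.  25.] 0.33951558783088
cell [582.  -1.  25.] -0.5322459802774469
cell [451. -88.  25.] -0.2785214010250625
tool axes [[-0.96, 0.27, 0.0], [0.27, 0.96, 0.0], [-0.0, 0.0, -1.0]]
cam in tool [82. -1. 31.] axes in tool [[0.0, 1.0, -0.0], [-0.95, 0.0, -0.32], [-0.32, 0.0, 0.95]] 310.3521683053325
lin cm [-42.22, -15.52, -4.53] rot [0.0, -0.0001, 2.6934] rows>= 18
lin cm [-42.22, -15.52, -4.53] rot [0.0001, 0.0, -0.4482] rows>= 10
```

>>> {"name": "servo_tool", "arguments": {
  "steps": [
    {"linear": [-3.6, -1.1, -0.4], "rot": [0, 0, -0.037]},
    {"linear": [-3.6, -1.1, -0.4], "rot": [0, 0, -0.037]},
    {"linear": [-3.6, -1.1, -0.4], "rot": [0, 0, -0.037]},
    {"linear": [-3.6, -1.1, -0.4], "rot": [0, 0, -0.037]},
    {"linear": [-3.6, -1.1, -0.4], "rot": [0, 0, -0.037]},
    {"linear": [-3.6, -1.1, -0.4], "rot": [0, 0, -0.037]},
    {"linear": [-3.6, -1.1, -0.4], "rot": [0, 0, -0.037]},
    {"linear": [-3.6, -1.1, -0.4], "rot": [0, 0, -0.037]},
    {"linear": [-3.6, -1.1, -0.4], "rot": [0, 0, -0.037]},
    {"linear": [-3.6, -1.1, -0.4], "rot": [0, 0, -0.037]},
    {"linear": [-3.6, -1.1, -0.4], "rot": [0, 0, -0.037]},
    {"linear": [-3.6, -1.1, -0.4], "rot": [0, 0, -0.041]}
  ],
  "hand": 1,
  "force": 60
}}

```text
time: 2.9
ee_pos: [575.1, 392.2, 453.0]
tool_rot: [-0.088, 0.996, 0.0, 0.0]
ft_force: [0.3, 0.9, -0.1]
gripper_width: 0.0
```

>>> {"name": "servo_tool", "arguments": {
  "steps": [
    {"linear": [0, 0, 0], "rot": [0, 0, 0]},
    {"linear": [0, 0, 0], "rot": [0, 0, 0]},
    {"linear": [0, 0, 0], "rot": [0, 0, 0]}
  ]
}}

```text
time: 3.2
ee_pos: [573.0, 393.1, 452.6]
tool_rot: [-0.087, 0.996, -0.0, -0.0]
ft_force: [-1.2, -0.1, 0.2]
gripper_width: -0.2
```

```bash
python3 - <<'E'
from h import *
s=st();c=camera("wrist");save(c,"w1")
for n in("cover","switch_tip","dock"):
  print(n,[(np.round(m["xy"]).tolist(),round(m["confidence"],2),atz(c,m["xy"],{"cover":52,"switch_tip":85,"dock":0}[n]).round(1).tolist()) for m in mark_of(c,n)[:3]])
E
```

```text
{'time': 3.2, 'qpos': [0.486, 0.571, 0.559, 1.559, 0.0, 0.311], 'ee_pos': [573.001, 393.116, 452.595], 'tool_rot': [-0.087, 0.996, -0.0, -0.0], 'ft_force': [-1.206, -0.126, 0.187], 'gripper_width': -0.158}
cover [([212.0, 141.0], 0.65, [543.2, 300.6, 52.0]), ([222.0, 271.0], 0.45, [712.2, 331.0, 52.0])]
switch_tip []
dock []
```

View pics/w1.png

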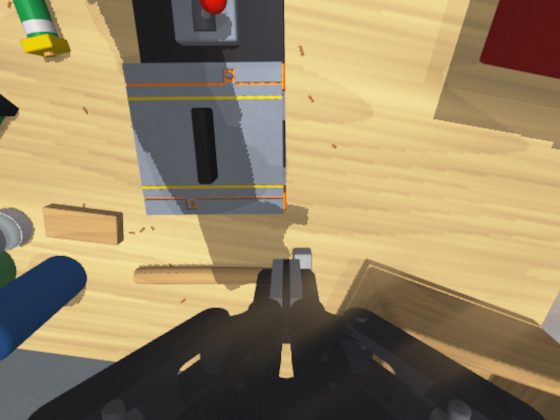

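```bash
cat >> h.py <<'E'
def dpt(D,x,y,z=0):
    """dock frame -> world; D=(x,y,yaw)"""
    c,s=np.cos(D[2]),np.sin(D[2]);return np.array([D[0]+c*x-s*y,D[1]+s*x+c*y,z])
E
python3 - <<'E'
from h import *
c=camera("wrist")
C=np.array([atz(c,p,58)[:2] for p in [(124,64),(284,62),(286,214),(148,214)]])
print(C.round(),C.mean(0).round(1)); vx=(C[2]+C[3]-C[0]-C[1])/2;vy=(C[1]+C[2]-C[0]-C[3])/2
print(np.linalg.norm(vx),np.linalg.norm(vy),np.arctan2(vx[1],vx[0]),np.arctan2(-vy[0],vy[1]))
p1=atz(c,(191,203),62);p2=atz(c,(229,76),62);d=p1-p2;print("pins",((p1+p2)/2).round(1),np.hypot(*d[:2]),np.arctan2(d[1],d[0])-np.arctan2(-56,145))
g1=atz(c,(193,109),91);g2=atz(c,(212,183),91);print(g1,g2)
D=(*((p1+p2)/2)[:2],0.173)
for n in [(0,0,58),(-135,31,85),(-165,-88,6),(-165,88,6)]: print(n,dpt(D,*n).round(),px(c,dpt(D,*n)).round())
T=dpt(D,-135,85,300);delta(T,goal(.173,1));T[2]=243;delta(T,goal(.173,1))
E
```

```text
[[479. 201.]
 [447. 369.]
 [616. 401.]
 [646. 232.]] [546.9 301. ]
170.43236210147234 171.13542538814917 0.1871170409292503 0.1818570871628188
pins [545.9 299.3  62. ] 151.89815221851808 0.17821733736411174
[510.01462698 286.54796874  91.        ] [583.25592658 313.21874837  91.        ]
(0, 0, 58) [546. 299.  58.] [210. 143.]
(-135, 31, 85) [408. 307.  85.] [225.  -1.]
(-165, -88, 6) [399. 184.   6.] [132.  -9.]
(-165, 88, 6) [368. 358.   6.] [286.  -9.]
lin cm [17.76, -0.27, 15.33] rot [0.0003, 0.0007, 0.0024] rows>= 5
lin cm [17.77, -0.27, 21.03] rot [0.0003, 0.0007, 0.0024] rows>= 6
```

>>> {"name": "servo_tool", "arguments": {
  "steps": [
    {"linear": [4.45, -0.1, 3.8], "rot": [0, 0, -0.009]},
    {"linear": [4.45, -0.1, 3.8], "rot": [0, 0, 0]},
    {"linear": [4.45, 0, 3.8], "rot": [0, 0, 0]},
    {"linear": [4.45, 0, 3.8], "rot": [0, 0, 0]},
    {"linear": [0, 0, 3], "rot": [0, 0, 0]},
    {"linear": [0, 0, 2.8], "rot": [0, 0, 0]},
    {"linear": [0, 0, 0], "rot": [0, 0, 0]},
    {"linear": [0, 0, 0], "rot": [0, 0, 0]}
  ]
}}

```text
time: 4.25
ee_pos: [424.2, 364.0, 265.5]
tool_rot: [-0.092, 0.996, -0.0, -0.0]
ft_force: [-0.1, 0.4, 0.7]
gripper_width: 0.1
```

```bash
python3 - <<'E'
from h import *
s=st();D=(546.3,299.5,.182)
for y in (85,0,-3): delta(dpt(D,-135,y,243),goal(.182,1),s)
E
```

```text
{'time': 4.25, 'qpos': [0.566, 0.362, -0.237, 0.971, 0.0, 0.382], 'ee_pos': [424.17, 364.018, 265.492], 'tool_rot': [-0.092, 0.996, -0.0, -0.0], 'ft_force': [-0.1, 0.38, 0.712], 'gripper_width': 0.127}
lin cm [2.66, -0.05, 2.25] rot [0.0, -0.0001, 0.0016] rows>= 1
lin cm [2.67, -8.55, 2.25] rot [0.0, -0.0001, 0.0016] rows>= 2
lin cm [2.67, -8.85, 2.25] rot [0.0, -0.0001, 0.0016] rows>= 2
```

>>> {"name": "servo_tool", "arguments": {
  "steps": [
    {"linear": [1.35, 0, 1.1], "rot": [0, 0, 0]},
    {"linear": [1.35, 0, 1.1], "rot": [0, 0, 0]},
    {"linear": [0, -1.5, 0], "rot": [0, 0, 0]},
    {"linear": [0, -1.5, 0], "rot": [0, 0, 0]},
    {"linear": [0, -1.5, 0], "rot": [0, 0, 0]},
    {"linear": [0, -1.5, 0], "rot": [0, 0, 0]},
    {"linear": [0, -1.5, 0], "rot": [0, 0, 0]},
    {"linear": [0, -1.4, 0], "rot": [0, 0, 0]},
    {"linear": [0, 0, 0], "rot": [0, 0, 0]},
    {"linear": [0, 0, 0], "rot": [0, 0, 0]}
  ]
}}

```text
time: 5.25
ee_pos: [414.2, 270.7, 242.7]
tool_rot: [-0.091, 0.996, -0.0, -0.0]
ft_force: [1.0, -0.6, -0.5]
gripper_width: 0.1
```

>>> {"name": "servo_tool", "arguments": {
  "steps": [
    {"linear": [0, 2, 0], "rot": [0, 0, 0]},
    {"linear": [0, 1, -3], "rot": [0, 0, 0]},
    {"linear": [0, 1, -3], "rot": [0, 0, 0]},
    {"linear": [-3, 1, -3], "rot": [0, 0, 0]},
    {"linear": [-3, 0, -3], "rot": [0, 0, 0]},
    {"linear": [-1, 0, -3], "rot": [0, 0, 0]},
    {"linear": [0, 0, 0], "rot": [0, 0, 0]},
    {"linear": [0, 0, 0], "rot": [0, 0, 0]}
  ],
  "hand": 0
}}

```text
time: 6.05
ee_pos: [473.8, 333.7, 392.8]
tool_rot: [-0.092, 0.996, -0.0, 0.0]
ft_force: [-0.4, 0.4, -0.2]
gripper_width: 85.6
```

```bash
python3 - <<'E'
from h import *
s=st();D=(546.3,299.5,.182)
c=camera("wrist");save(c,"w2")
for y in (-31,31):
  print(px(c,dpt(D,-135,y,85)).round())
print([(np.round(m["xy"]).tolist(),round(m["confidence"],2)) for m in mark_of(c,"switch_tip")[:3]])
for z in (270,235): delta(dpt(D,0,0,z),goal(.182,1),s)
E
```

```text
{'time': 6.05, 'qpos': [0.475, 0.325, 0.034, 1.279, -0.0, 0.291], 'ee_pos': [473.836, 333.728, 392.789], 'tool_rot': [-0.092, 0.996, -0.0, 0.0], 'ft_force': [-0.351, 0.438, -0.155], 'gripper_width': 85.586}
[196. 122.]
[268. 122.]
[([193.0, 121.0], 0.86)]
lin cm [-6.5, -4.69, 12.28] rot [-0.0, 0.0003, 0.0017] rows>= 3
lin cm [-6.49, -4.69, 15.78] rot [-0.0, 0.0003, 0.0017] rows>= 4
```

View pics/w2.png

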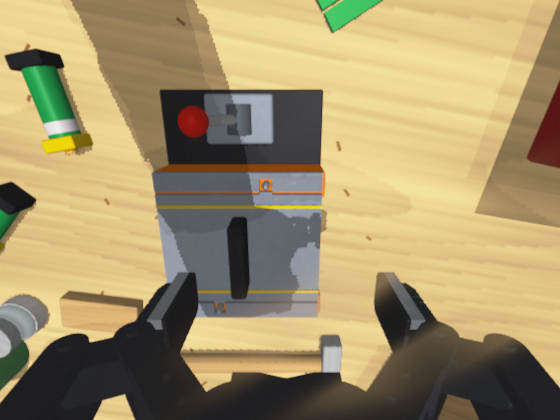

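```bash
python3 - <<'E'
from h import *
c=camera("wrist");s=get_state()
p1=atz(c,(220,307),62);p2=atz(c,(266,185),62);d=p1-p2;print("pins",((p1+p2)/2).round(1),np.hypot(*d[:2]),np.arctan2(d[1],d[0])-np.arctan2(-56,145))
B=[atz(c,p,6) for p in [(161,90),(322,90)]];v=B[1]-B[0];m=(B[0]+B[1])/2
a=np.arctan2(-v[0],v[1]);print("base",np.hypot(*v[:2]),a,(m[:2]+165*np.array([np.cos(a),np.sin(a)])).round(1))
E
```

```text
pins [540.9 297.6  62. ] 151.65802944810008 0.18281437587989044
base 171.52820951079428 0.1845896116296589 [545.  298.1]
```

>>> {"name": "servo_tool", "arguments": {
  "steps": [
    {"linear": [-2.1, -1.6, 2], "rot": [0, 0, 0]},
    {"linear": [-2.1, -1.6, 2], "rot": [0, 0, 0]},
    {"linear": [-2.1, -1.6, 2], "rot": [0, 0, 0]},
    {"linear": [0, 0, 2], "rot": [0, 0, 0]},
    {"linear": [0, 0, 2], "rot": [0, 0, 0]},
    {"linear": [0, 0, 2], "rot": [0, 0, 0]},
    {"linear": [0, 0, 2], "rot": [0, 0, 0]},
    {"linear": [0, 0, 1.8], "rot": [0, 0, 0]},
    {"linear": [0, 0, 0], "rot": [0, 0, 0]},
    {"linear": [0, 0, 0], "rot": [0, 0, 0]}
  ]
}}

```text
time: 7.2
ee_pos: [543.7, 297.5, 234.1]
tool_rot: [-0.092, 0.996, -0.0, -0.001]
ft_force: [0.5, -0.1, -0.1]
gripper_width: 85.8
```

>>> {"name": "servo_tool", "arguments": {
  "steps": [
    {"linear": [0, 0, 0], "rot": [0, 0, 0]},
    {"linear": [0, 0, 0], "rot": [0, 0, 0]},
    {"linear": [0, 0, 0], "rot": [0, 0, 0]},
    {"linear": [0, 0, 0], "rot": [0, 0, 0]},
    {"linear": [0, 0, 0], "rot": [0, 0, 0]},
    {"linear": [0, 0, 0], "rot": [0, 0, 0]},
    {"linear": [0, 0, 0], "rot": [0, 0, 0]},
    {"linear": [0, 0, 0], "rot": [0, 0, 0]}
  ],
  "hand": 1,
  "force": 80
}}

```text
time: 8.0
ee_pos: [544.7, 297.6, 235.5]
tool_rot: [-0.091, 0.996, 0.0, 0.0]
ft_force: [-0.0, -1.4, 5.8]
gripper_width: 14.6
```

```bash
python3 - <<'E'
from h import *
s=st();D=(544.5,298.3,.183)
q=Ro.from_quat(s["tool_rot"]);print("tcp in dock",Ro.from_euler('z',-D[2]).apply(np.array(s["ee_pos"])-[D[0],D[1],0]).round(1),"tool x yaw",np.arctan2(*q.as_matrix()[1::-1,0]))
E
```

```text
{'time': 8.0, 'qpos': [0.371, 0.496, -0.108, 0.966, -0.0, 0.188], 'ee_pos': [544.696, 297.635, 235.455], 'tool_rot': [-0.091, 0.996, 0.0, 0.0], 'ft_force': [-0.018, -1.372, 5.838], 'gripper_width': 14.585}
tcp in dock [ 1.000e-01 -7.000e-01  2.355e+02] tool x yaw -2.9584818370323833
```

>>> {"name": "servo_tool", "arguments": {
  "steps": [
    {"linear": [0, 0, -0.7], "rot": [0, 0, 0]},
    {"linear": [0, 0, -1], "rot": [0, 0, 0]},
    {"linear": [0, 0, -1.5], "rot": [0, 0, 0]},
    {"linear": [0, 0, -2.4], "rot": [0, 0, 0]},
    {"linear": [0, 0, -2.4], "rot": [0, 0, 0]},
    {"linear": [0.29, -1.58, 0], "rot": [0, 0, 0]},
    {"linear": [0.58, -3.17, 0], "rot": [0, 0, 0]},
    {"linear": [0.58, -3.17, 0], "rot": [0, 0, 0]},
    {"linear": [0.58, -3.17, 0], "rot": [0, 0, 0]},
    {"linear": [0.58, -3.17, 0], "rot": [0, 0, 0]},
    {"linear": [0.58, -3.17, 0], "rot": [0, 0, 0]},
    {"linear": [0.58, -3.17, 0], "rot": [0, 0, 0]}
  ]
}}

```text
time: 9.2
ee_pos: [544.0, 86.2, 313.7]
tool_rot: [-0.091, 0.996, -0.0, -0.001]
ft_force: [-0.5, -0.2, -2.8]
gripper_width: 14.9
```

>>> {"name": "servo_tool", "arguments": {
  "steps": [
    {"linear": [0.58, -3.17, 0], "rot": [0, 0, 0]},
    {"linear": [0.58, -3.17, 0], "rot": [0, 0, 0]},
    {"linear": [0.58, -3.17, 0], "rot": [0, 0, 0]},
    {"linear": [0.58, -3.17, 0], "rot": [0, 0, 0]},
    {"linear": [0.58, -3.17, 0], "rot": [0, 0, 0]},
    {"linear": [0.58, -3.17, 0], "rot": [0, 0, 0]},
    {"linear": [0.58, -3.17, 0], "rot": [0, 0, 0]},
    {"linear": [0.58, -3.17, 0], "rot": [0, 0, 0]},
    {"linear": [0.58, -3.17, 0], "rot": [0, 0, 0]},
    {"linear": [0.58, -3.17, 0], "rot": [0, 0, 0]},
    {"linear": [0.58, -3.17, 0], "rot": [0, 0, 0]},
    {"linear": [0.29, -1.6, 0], "rot": [0, 0, 0]}
  ]
}}

```text
time: 10.4
ee_pos: [544.7, -285.5, 313.5]
tool_rot: [-0.09, 0.996, 0.0, -0.001]
ft_force: [-0.1, 0.9, -4.0]
gripper_width: 14.8
```

```bash
python3 - <<'E'
from h import *
s=st();delta([546,-283,186.5],goal(.183,1),s)
c=camera("side");save(c,"s2")
E
```

```text
{'time': 10.4, 'qpos': [-0.613, 0.429, -0.01, 1.133, -0.001, -0.793], 'ee_pos': [544.678, -285.457, 313.516], 'tool_rot': [-0.09, 0.996, 0.0, -0.001], 'ft_force': [-0.08, 0.87, -3.953], 'gripper_width': 14.751}
lin cm [-0.19, 0.21, 12.7] rot [0.0004, -0.0014, -0.0026] rows>= 3
```

View pics/s2.png

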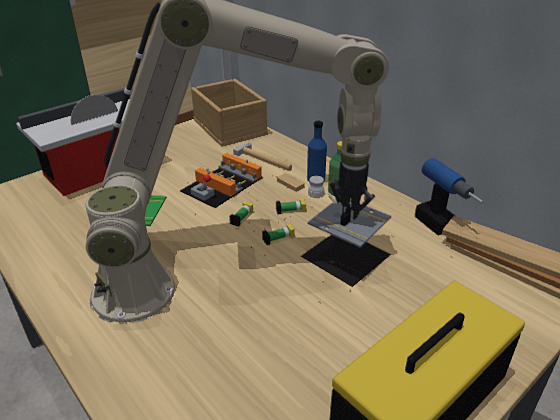

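>>> {"name": "servo_tool", "arguments": {
  "steps": [
    {"linear": [0, 0, 2.5], "rot": [0, 0, 0]},
    {"linear": [0, 0, 2.5], "rot": [0, 0, 0]},
    {"linear": [0, 0, 2.5], "rot": [0, 0, 0]},
    {"linear": [0, 0, 2.5], "rot": [0, 0, 0]},
    {"linear": [0, 0, 1.5], "rot": [0, 0, 0]},
    {"linear": [0, 0, 0.8], "rot": [0, 0, 0]},
    {"linear": [0, 0, 0.35], "rot": [0, 0, 0]},
    {"linear": [0, 0, 0], "rot": [0, 0, 0]},
    {"linear": [0, 0, 0], "rot": [0, 0, 0]}
  ]
}}

```text
time: 11.35
ee_pos: [546.2, -282.7, 189.2]
tool_rot: [-0.091, 0.996, -0.0, 0.001]
ft_force: [0.1, 0.3, -2.8]
gripper_width: 14.7
```

>>> {"name": "servo_tool", "arguments": {
  "steps": [
    {"linear": [0, 0, 0], "rot": [0, 0, 0]},
    {"linear": [0, 0, 0], "rot": [0, 0, 0]},
    {"linear": [0, 0, 0], "rot": [0, 0, 0]},
    {"linear": [0, 0, 0], "rot": [0, 0, 0]},
    {"linear": [0, 0, 0], "rot": [0, 0, 0]},
    {"linear": [0, 0, 0], "rot": [0, 0, 0]}
  ],
  "hand": 0
}}

```text
time: 11.95
ee_pos: [545.8, -282.6, 188.4]
tool_rot: [-0.091, 0.996, 0.0, 0.0]
ft_force: [0.1, -0.9, -0.8]
gripper_width: 85.3
```

>>> {"name": "servo_tool", "arguments": {
  "steps": [
    {"linear": [0, 0, -3], "rot": [0, 0, 0]},
    {"linear": [0, 0, -3], "rot": [0, 0, 0]},
    {"linear": [0, 0, -3], "rot": [0, 0, 0]},
    {"linear": [0, 3, -3], "rot": [0, 0, 0]},
    {"linear": [0, 3, -3], "rot": [0, 0, 0]},
    {"linear": [1, 3, -3], "rot": [0, 0, 0]},
    {"linear": [1, 3, -2], "rot": [0, 0, 0]},
    {"linear": [1, 3, 0], "rot": [0, 0, 0]},
    {"linear": [2, 2, 0], "rot": [0, 0, 0]},
    {"linear": [2, 1, 0], "rot": [0, 0, 0]},
    {"linear": [2, 1, 0], "rot": [0, 0, 0]},
    {"linear": [0, 0, 0], "rot": [0, 0, 0]}
  ]
}}

```text
time: 13.15
ee_pos: [420.5, -111.0, 388.5]
tool_rot: [-0.092, 0.996, 0.0, -0.001]
ft_force: [0.7, -0.4, -0.1]
gripper_width: 85.5
```

```bash
python3 - <<'E'
from h import *
s=st();c=camera("wrist");save(c,"w3")
for n in("cell","cell1_plus","cover"):
  print(n,[(np.round(m["xy"]).tolist(),round(m["confidence"],2),atz(c,m["xy"],{"cover":3}.get(n,17)).round(1).tolist()) for m in mark_of(c,n)[:5]])
E
```

```text
{'time': 13.15, 'qpos': [-0.443, 0.05, -0.318, 1.205, 0.0, -0.627], 'ee_pos': [420.522, -110.977, 388.474], 'tool_rot': [-0.092, 0.996, 0.0, -0.001], 'ft_force': [0.698, -0.39, -0.136], 'gripper_width': 85.489}
cell [([442.0, 225.0], 0.9, [434.9, 78.6, 17.0]), ([348.0, 319.0], 0.72, [582.4, 1.9, 17.0]), ([304.0, 216.0], 0.68, [452.8, -83.5, 17.0])]
cell1_plus [([442.0, 262.0], 0.61, [481.4, 94.9, 17.0])]
cover [([133.0, 251.0], 0.87, [543.3, -283.4, 3.0])]
```

View pics/w3.png

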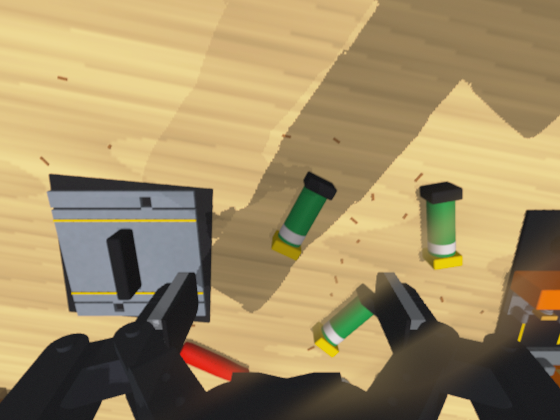

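```bash
cat >> h.py <<'E'
def cells(c,z=17,names=True):
    im=np.array(c["pixels"]);hsv=cv2.cvtColor(im,cv2.COLOR_BGR2HSV)
    g=cv2.inRange(hsv,(45,120,30),(85,255,255));y=cv2.inRange(hsv,(22,190,120),(32,255,255))
    n,l,stt,cen=cv2.connectedComponentsWithStats(g);ny,ly,sy,cy=cv2.connectedComponentsWithStats(y)
    ms=mark_of(c,"cell") if names else []
    for i in range(1,n):
        if stt[i,4]<250: continue
        p=np.argwhere(l==i)[:,::-1].astype(np.float32)
        vx,vy,x0,y0=cv2.fitLine(p,cv2.DIST_L2,0,.01,.01).ravel()
        A=atz(c,(x0-20*vx,y0-20*vy),z+5);B=atz(c,(x0+20*vx,y0+20*vy),z+5);d=(B-A)[:2]
        a=np.arctan2(d[1],d[0]);a=(a+np.pi/2)%np.pi-np.pi/2
        # extent of caps along axis: yellow/black edge unknown; give green centroid
        k=[m for m in ms if np.hypot(*(np.array(m["xy"])-[x0,y0]))<40]
        yy=[cy[j] for j in range(1,ny) if sy[j,4]>60 and np.hypot(*(cy[j]-[x0,y0]))<90]
        print("green px",round(x0),round(y0),"area",stt[i,4],"xy",atz(c,(x0,y0),z+5)[:2].round(1),"yaw",a.round(3),"mark",[(np.round(m["xy"]).tolist(),round(m["confidence"],2),atz(c,m["xy"],z)[:2].round(1).tolist()) for m in k[:2]],"yellow",[(np.round(q).tolist(),atz(c,q,z+8)[:2].round().tolist()) for q in yy])
E
python3 - <<'E'
from h import *
c=camera("wrist");s=get_state();cells(c)
yaw=-.279
delta([452.8,-83.5,300],goal(yaw,1),s);delta([452.8,-83.5,177],goal(yaw,1),s)
E
```

```text
green px 307 208 area 1094 xy [445.5 -84.2] yaw -0.302 mark [([307.0, 212.0], 0.62, [451.8, -82.5])] yellow [([288.0, 246.0], [495.0, -97.0])]
green px 445 206 area 366 xy [414.4  69.1] yaw -1.239 mark [([443.0, 222.0], 0.68, [434.9, 76.5])] yellow [([451.0, 259.0], [475.0, 97.0])]
green px 355 319 area 520 xy [581.9   7.3] yaw -0.632 mark [([351.0, 319.0], 0.95, [585.9, 3.9])] yellow [([329.0, 344.0], [624.0, -18.0])]
lin cm [-3.4, 2.33, 8.84] rot [-0.0002, 0.0007, 0.462] rows>= 4
lin cm [-3.39, 2.33, 21.14] rot [-0.0002, 0.0007, 0.462] rows>= 5
```

>>> {"name": "servo_tool", "arguments": {
  "steps": [
    {"linear": [0, 0, 2], "rot": [0, 0, 0.12]},
    {"linear": [0, 0, 2], "rot": [0, 0, 0.12]},
    {"linear": [0, 0, 2], "rot": [0, 0, 0.12]},
    {"linear": [0, 0, 2], "rot": [0, 0, 0.113]},
    {"linear": [-1.2, 1.75, 1], "rot": [0, 0, 0]},
    {"linear": [-1.2, 1.75, 0], "rot": [0, 0, 0]},
    {"linear": [0, 0, 0], "rot": [0, 0, 0]},
    {"linear": [0, 0, 0], "rot": [0, 0, 0]}
  ]
}}

```text
time: 14.25
ee_pos: [456.1, -85.5, 298.0]
tool_rot: [0.144, 0.99, -0.0, -0.0]
ft_force: [-0.8, -0.2, 0.1]
gripper_width: 85.7
```

```bash
python3 - <<'E'
from h import *
c=camera("wrist");s=st();cells(c);save(c,"w4")
delta([452.8,-84,177],goal(-.29,1),s)
E
```

```text
{'time': 14.3, 'qpos': [-0.359, 0.164, -0.42, 0.988, -0.0, -0.07], 'ee_pos': [455.728, -85.657, 298.115], 'tool_rot': [0.144, 0.99, -0.0, -0.0], 'ft_force': [-0.428, 0.397, -0.155], 'gripper_width': 85.351}
green px 476 123 area 2917 xy [428.9  73.5] yaw 0.362 mark [([475.0, 129.0], 0.7, [434.7, 74.9])] yellow [([513.0, 172.0], [475.0, 96.0])]
green px 285 199 area 2115 xy [445.5 -83.4] yaw -0.292 mark [([287.0, 208.0], 0.84, [454.8, -84.5])] yellow [([285.0, 257.0], [495.0, -98.0])]
green px 426 292 area 497 xy [567.   14.9] yaw 0.555 mark [([409.0, 306.0], 0.88, [581.6, -1.3])] yellow [([388.0, 351.0], [620.0, -31.0])]
lin cm [0.32, 0.08, 12.11] rot [-0.0002, -0.0008, 0.0006] rows>= 3
```

View pics/w4.png

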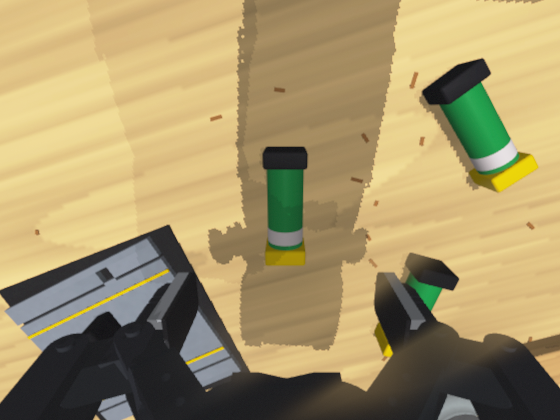

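```bash
python3 - <<'E'
from h import *
c=camera("wrist");s=get_state();a=atz(c,(285.5,148),0);b=atz(c,(285.5,265),34);print(a.round(1),b.round(1),((a+b)/2).round(1),np.linalg.norm((a-b)[:2]))
print(atz(c,(264,248),34),atz(c,(306,248),34))
E
```

```text
[408.1 -72.2   0. ] [497.3 -98.8  34. ] [452.7 -85.5  17. ] 93.09132315643078
[ 477.16025786 -111.28925036   34.        ] [487.07071232 -78.03641526  34.        ]
```

>>> {"name": "servo_tool", "arguments": {
  "steps": [
    {"linear": [0.26, 0, 2.2], "rot": [0, 0, 0]},
    {"linear": [0, 0, 2.2], "rot": [0, 0, 0]},
    {"linear": [0, 0, 2.2], "rot": [0, 0, 0]},
    {"linear": [0, 0, 2.2], "rot": [0, 0, 0]},
    {"linear": [0, 0, 2.2], "rot": [0, 0, 0]},
    {"linear": [0, 0, 1.1], "rot": [0, 0, 0]},
    {"linear": [0, 0, 0], "rot": [0, 0, 0]},
    {"linear": [0, 0, 0], "rot": [0, 0, 0]}
  ]
}}

```text
time: 15.2
ee_pos: [453.4, -85.0, 177.9]
tool_rot: [0.145, 0.989, -0.0, 0.0]
ft_force: [0.2, -0.5, 0.3]
gripper_width: 85.3
```

>>> {"name": "servo_tool", "arguments": {
  "steps": [
    {"linear": [0, 0, 0], "rot": [0, 0, 0]},
    {"linear": [0, 0, 0], "rot": [0, 0, 0]},
    {"linear": [0, 0, 0], "rot": [0, 0, 0]},
    {"linear": [0, 0, 0], "rot": [0, 0, 0]},
    {"linear": [0, 0, 0], "rot": [0, 0, 0]},
    {"linear": [0, 0, 0], "rot": [0, 0, 0]},
    {"linear": [0, 0, 0], "rot": [0, 0, 0]}
  ],
  "hand": 1,
  "force": 80
}}

```text
time: 15.9
ee_pos: [453.5, -84.8, 178.2]
tool_rot: [0.144, 0.99, -0.0, 0.001]
ft_force: [-1.0, 0.7, 7.1]
gripper_width: 27.8
```

```bash
python3 - <<'E'
from h import *
s=st();c=camera("wrist");save(c,"w5")
D=(544.5,298.3,.183)
q=goal(D[2],1);P=dpt(D,8,-56,300)
p0=np.array(s["ee_pos"])+[0,0,130];print(p0,P)
l,r=delta(P,q,None,p0,q)   # in final frame, after rotating
print(delta(p0,q,s))
E
```

```text
{'time': 15.9, 'qpos': [-0.359, 0.3, -0.59, 0.68, -0.0, -0.069], 'ee_pos': [453.496, -84.834, 178.18], 'tool_rot': [0.144, 0.99, -0.0, 0.001], 'ft_force': [-1.031, 0.669, 7.136], 'gripper_width': 27.762}
[453.49590665 -84.83365174 308.18019765] [562.55731391 244.69092041 300.        ]
lin cm [-16.72, 30.42, 0.82] rot [0.0, 0.0, 0.0] rows>= 7
lin cm [-0.02, -0.01, -13.0] rot [-0.0007, 0.0011, -0.4728] rows>= 4
(array([-1.58405528e-02, -5.12150848e-03, -1.29999893e+01]), array([-0.00067463,  0.0011026 , -0.47276099]))
```

View pics/w5.png

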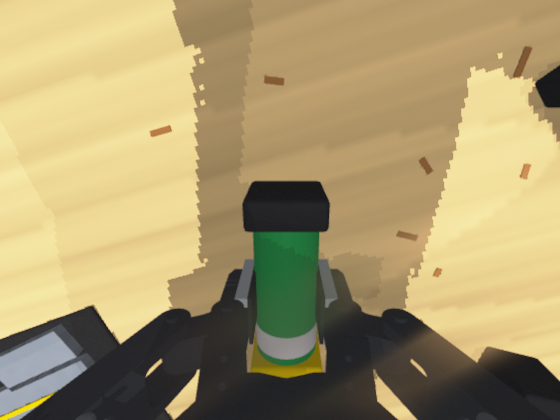

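```bash
python3 - <<'E'
from h import *
s=get_state();c=camera("wrist");Q=Ro.from_quat(s["tool_rot"])
for p,z in [((286,181),0),((286,193),34),((245,187),17),((328,187),17)]:
  print(Q.inv().apply(atz(c,p,z)-s["ee_pos"]).round(1))
E
```

```text
[ 48.1  -0.3 178.1]
[ 51.3  -0.3 144.1]
[ 49.4 -18.  161.1]
[ 49.4  17.8 161.1]
```

>>> {"name": "servo_tool", "arguments": {
  "steps": [
    {"linear": [0, 0, -1], "rot": [0, 0, 0]},
    {"linear": [0, 0, -2], "rot": [0, 0, 0]},
    {"linear": [0, 0, -2.5], "rot": [0, 0, -0.1]},
    {"linear": [0, 0, -2.5], "rot": [0, 0, -0.1]},
    {"linear": [0, 0, -2.5], "rot": [0, 0, -0.1]},
    {"linear": [0, 0, -2.5], "rot": [0, 0, -0.1]},
    {"linear": [0, 0, 0], "rot": [0, 0, -0.073]},
    {"linear": [-1, 1.8, 0], "rot": [0, 0, 0]},
    {"linear": [-1.5, 2.7, 0], "rot": [0, 0, 0]},
    {"linear": [-1.5, 2.7, 0], "rot": [0, 0, 0]},
    {"linear": [-1.5, 2.7, 0], "rot": [0, 0, 0]},
    {"linear": [-1.5, 2.7, 0], "rot": [0, 0, 0]}
  ]
}}

```text
time: 17.2
ee_pos: [499.0, 53.2, 307.6]
tool_rot: [-0.091, 0.996, 0.0, -0.0]
ft_force: [-0.1, 0.1, -2.7]
gripper_width: 27.6
```

>>> {"name": "servo_tool", "arguments": {
  "steps": [
    {"linear": [-1.5, 2.7, 0], "rot": [0, 0, 0]},
    {"linear": [-1.5, 2.7, 0], "rot": [0, 0, 0]},
    {"linear": [-1.5, 2.7, 0], "rot": [0, 0, 0]},
    {"linear": [-1.5, 2.7, 0], "rot": [0, 0, 0]},
    {"linear": [-1.4, 2.7, 0], "rot": [0, 0, 0]},
    {"linear": [-0.9, 2, 0], "rot": [0, 0, 0]},
    {"linear": [0, 0, 0], "rot": [0, 0, 0]},
    {"linear": [0, 0, 0], "rot": [0, 0, 0]}
  ]
}}

```text
time: 18.0
ee_pos: [552.0, 219.9, 307.0]
tool_rot: [-0.092, 0.996, -0.0, -0.001]
ft_force: [-0.6, 0.2, -2.7]
gripper_width: 27.4
```

```bash
python3 - <<'E'
from h import *
s=st();c=camera("wrist");save(c,"w6")
D=(544.5,298.3,.183);delta(dpt(D,8,-56,300),goal(D[2],1),s)
for z,x in((52,-58),(52,-85)):
  for y in(-88,88): print(x,y,px(c,dpt(D,x,y,z)).round())
for y in(-56,0): print([px(c,dpt(D,-34,y+d,39)).round().tolist() for d in(-10,10)])
E
```

```text
{'time': 18.0, 'qpos': [0.244, 0.395, -0.079, 1.098, -0.0, 0.06], 'ee_pos': [552.011, 219.855, 307.03], 'tool_rot': [-0.092, 0.996, -0.0, -0.001], 'ft_force': [-0.58, 0.241, -2.713], 'gripper_width': 27.38}
lin cm [-1.49, 2.25, 0.7] rot [-0.0003, -0.0014, 0.0014] rows>= 1
-58 -88 [273. 153.]
-58 88 [518. 154.]
-85 -88 [273. 114.]
-85 88 [528. 115.]
[[302.0, 182.0], [328.0, 182.0]]
[[374.0, 182.0], [400.0, 182.0]]
```

View pics/w6.png

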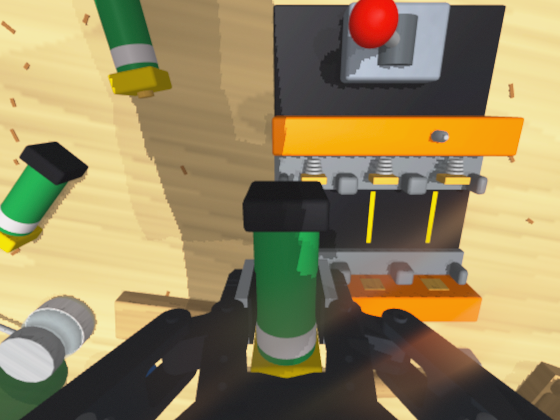

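```bash
cat >> h.py <<'E'
D=(545.7,298.0,.183)
def tcp(O,tilt,off):
    Q=goal(D[2],1,tilt);return dpt(D,*O)-Q.apply(off),Q
def plan(wps,off):
    """wps: (O dock, tilt, nrows); prints per-row deltas starting at the measured pose"""
    s=get_state();p,q=np.array(s["ee_pos"]),Ro.from_quat(s["tool_rot"])
    O0=dpt((0,0,-D[2]),*(p+q.apply(off)-[D[0],D[1],0])[:2]);O0[2]=(p+q.apply(off))[2]
    zx=q.apply([1,0,0]);t0=np.arcsin(-zx[2]);print("now O",O0.round(1),"tilt",t0.round(3))
    for O,t,n in wps:
        O=np.array(O,float)
        for k in range(1,n+1):
            P,Q=tcp(O0+(O-O0)*k/n,t0+(t-t0)*k/n,off)
            l=q.inv().apply(P-p)/10;r=(q.inv()*Q).as_rotvec();print(l.round(2).tolist(),r.round(3).tolist());p,q=P,Q
        print("--");O0,t0=O,t
E
python3 - <<'E'
from h import *
off=[1.4,0,161.2]
plan([((8,-56,100),.384,5),((8,-56,49.5),.384,4),((1.5,-56,49.5),.384,2),((3,-56,31.5),0,5)],off)
c=camera("wrist");print("pin",px(c,dpt(D,-72.5,28,66)))
E
```

```text
now O [ -9.7 -78.6 145.9] tilt -0.001
[0.89, 0.45, 0.95] [-0.0, -0.077, 0.0]
[0.96, 0.45, 0.98] [-0.0, -0.077, -0.0]
[1.03, 0.45, 1.0] [-0.0, -0.077, -0.0]
[1.11, 0.45, 1.01] [-0.0, -0.077, -0.0]
[1.18, 0.45, 1.02] [-0.0, -0.077, -0.0]
--
[0.47, -0.0, 1.17] [0.0, 0.0, 0.0]
[0.47, -0.0, 1.17] [0.0, 0.0, 0.0]
[0.47, -0.0, 1.17] [0.0, 0.0, 0.0]
[0.47, -0.0, 1.17] [0.0, 0.0, 0.0]
--
[0.3, 0.0, -0.12] [0.0, 0.0, 0.0]
[0.3, 0.0, -0.12] [0.0, 0.0, 0.0]
--
[-1.13, -0.0, 0.4] [0.0, 0.077, 0.0]
[-1.16, -0.0, 0.41] [0.0, 0.077, 0.0]
[-1.18, 0.0, 0.42] [0.0, 0.077, 0.0]
[-1.21, 0.0, 0.42] [0.0, 0.077, 0.0]
[-1.24, -0.0, 0.42] [0.0, 0.077, 0.0]
--
pin [447.70003564 136.42446349]
```

```bash
python3 - <<'E'
from h import *
c=camera("wrist");im=cv2.imread("pics/w6.png");k=3
cr=cv2.resize(im[90:290,262:528],None,fx=k,fy=k,interpolation=cv2.INTER_CUBIC)
def dot(x,y,z,col):
  u=(px(c,dpt(D,x,y,z))-[262,90])*k;cv2.drawMarker(cr,tuple(int(a) for a in u),col,cv2.MARKER_CROSS,10,1)
for b in(56,0,-56):
  for d in(-10,10): dot(-34,b+d,39,(255,0,255))
  dot(60,b,31,(255,0,255))
for p in [(-85,-88,52),(-85,88,52),(-58,-88,52),(-58,88,52),(60,88,52),(60,-88,52),(85,88,52)]: dot(*p,(255,0,0))
dot(-72.5,28,66,(0,255,0));dot(-72.5,28,52,(0,255,0))
for b in(28,-28):
  dot(-39,b,34,(255,255,0)); dot(-24,b,34,(255,255,0))
cv2.imwrite("pics/ov.png",cr)
E
```

```text
(no output)
```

View pics/ov.png

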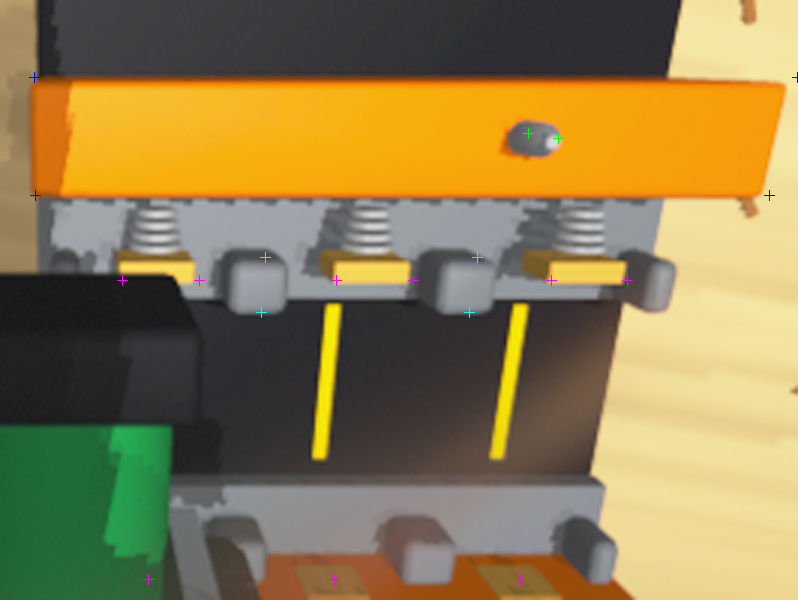

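```bash
sed -i 's/^D=(545.7,298.0,.183)/D=(545.8,297.3,.183)/' h.py
```

>>> {"name": "servo_tool", "arguments": {
  "steps": [
    {"linear": [0.89, 0.43, 0.95], "rot": [0, -0.077, 0]},
    {"linear": [0.96, 0.43, 0.98], "rot": [0, -0.077, 0]},
    {"linear": [1.03, 0.43, 1.0], "rot": [0, -0.077, 0]},
    {"linear": [1.11, 0.43, 1.01], "rot": [0, -0.077, 0]},
    {"linear": [1.18, 0.43, 1.02], "rot": [0, -0.077, 0]},
    {"linear": [0, 0, 0], "rot": [0, 0, 0]},
    {"linear": [0, 0, 0], "rot": [0, 0, 0]},
    {"linear": [0, 0, 0], "rot": [0, 0, 0]}
  ]
}}

```text
time: 18.95
ee_pos: [507.8, 232.6, 251.7]
tool_rot: [-0.089, 0.977, 0.018, 0.191]
ft_force: [0.3, -0.8, -2.0]
gripper_width: 27.8
```

```bash
python3 - <<'E'
from h import *
s=st()
plan([((8,-56,49.5),.384,5),((1.5,-56,49.5),.384,2),((3,-56,31.5),0,5)],[1.4,0,161.2])
E
```

```text
{'time': 18.95, 'qpos': [0.296, 0.226, -0.525, 0.435, -0.042, 0.105], 'ee_pos': [507.797, 232.588, 251.726], 'tool_rot': [-0.089, 0.977, 0.018, 0.191], 'ft_force': [0.348, -0.822, -2.019], 'gripper_width': 27.847}
now O [ 10.3 -56.7 101.9] tilt 0.386
[0.43, 0.01, 0.95] [-0.0, 0.0, -0.001]
[0.43, 0.01, 0.95] [0.0, 0.0, -0.0]
[0.43, 0.01, 0.95] [-0.0, 0.0, 0.0]
[0.43, 0.01, 0.95] [-0.0, 0.0, 0.0]
[0.43, 0.01, 0.95] [-0.0, 0.0, -0.0]
--
[0.3, 0.0, -0.12] [0.0, 0.0, 0.0]
[0.3, 0.0, -0.12] [0.0, 0.0, 0.0]
--
[-1.13, -0.0, 0.4] [0.0, 0.077, 0.0]
[-1.16, -0.0, 0.41] [0.0, 0.077, 0.0]
[-1.18, 0.0, 0.42] [0.0, 0.077, 0.0]
[-1.21, 0.0, 0.42] [0.0, 0.077, 0.0]
[-1.24, -0.0, 0.42] [0.0, 0.077, 0.0]
--
```

>>> {"name": "servo_tool", "arguments": {
  "steps": [
    {"linear": [0.43, 0.01, 0.95], "rot": [0, 0, 0]},
    {"linear": [0.43, 0.01, 0.95], "rot": [0, 0, 0]},
    {"linear": [0.43, 0.01, 0.95], "rot": [0, 0, 0]},
    {"linear": [0.43, 0.01, 0.95], "rot": [0, 0, 0]},
    {"linear": [0.43, 0.01, 0.95], "rot": [0, 0, 0]},
    {"linear": [0, 0, 0], "rot": [0, 0, 0]},
    {"linear": [0, 0, 0], "rot": [0, 0, 0]}
  ]
}}

```text
time: 19.65
ee_pos: [504.8, 233.1, 198.1]
tool_rot: [-0.09, 0.977, 0.018, 0.191]
ft_force: [5.0, 0.8, -2.7]
gripper_width: 27.4
```

```bash
python3 - <<'E'
from h import *
s=st();c=camera("wrist");save(c,"w7")
plan([((1.5,-56,49.5),.384,2),((3,-56,31.5),0,5)],[1.4,0,161.2])
E
```

```text
{'time': 19.65, 'qpos': [0.298, 0.294, -0.597, 0.296, -0.043, 0.107], 'ee_pos': [504.753, 233.093, 198.052], 'tool_rot': [-0.09, 0.977, 0.018, 0.191], 'ft_force': [5.004, 0.774, -2.718], 'gripper_width': 27.372}
now O [  7.2 -55.6  48.3] tilt 0.386
[0.23, -0.01, -0.16] [0.0, 0.001, 0.0]
[0.23, -0.02, -0.16] [-0.0, 0.001, -0.0]
--
[-1.13, -0.0, 0.4] [0.0, 0.077, 0.0]
[-1.16, -0.0, 0.41] [0.0, 0.077, 0.0]
[-1.18, 0.0, 0.42] [0.0, 0.077, 0.0]
[-1.21, 0.0, 0.42] [0.0, 0.077, 0.0]
[-1.24, -0.0, 0.42] [0.0, 0.077, 0.0]
--
```

View pics/w7.png

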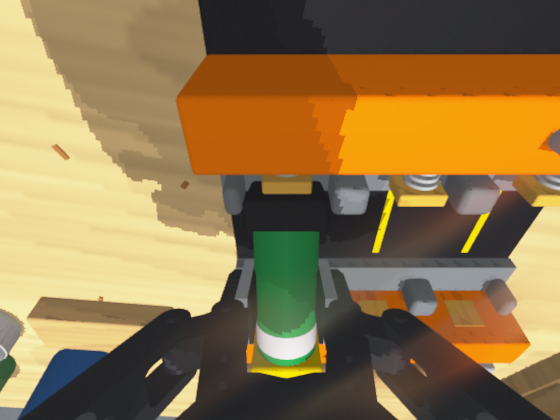

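>>> {"name": "servo_tool", "arguments": {
  "steps": [
    {"linear": [0.27, -0.01, -0.14], "rot": [0, 0, 0]},
    {"linear": [0.27, -0.01, -0.14], "rot": [0, 0, 0]},
    {"linear": [0, 0, 0], "rot": [0, 0, 0]},
    {"linear": [-1.13, 0, 0.4], "rot": [0, 0.077, 0]},
    {"linear": [-1.16, 0, 0.41], "rot": [0, 0.077, 0]},
    {"linear": [-1.18, 0, 0.42], "rot": [0, 0.077, 0]},
    {"linear": [-1.21, 0, 0.42], "rot": [0, 0.077, 0]},
    {"linear": [-1.24, 0, 0.42], "rot": [0, 0.077, 0]},
    {"linear": [0, 0, 0], "rot": [0, 0, 0]},
    {"linear": [0, 0, 0], "rot": [0, 0, 0]},
    {"linear": [0, 0, 0], "rot": [0, 0, 0]}
  ]
}}

```text
time: 20.8
ee_pos: [560.2, 243.2, 192.3]
tool_rot: [-0.091, 0.996, 0.0, 0.002]
ft_force: [6.3, 1.9, -2.4]
gripper_width: 27.8
```

```bash
python3 - <<'E'
from h import *
s=st();c=camera("wrist");save(c,"w8")
plan([((3,-56,31.5),0,1)],[1.4,0,161.2])
E
```

```text
{'time': 20.8, 'qpos': [0.278, 0.519, -0.189, 0.859, -0.0, 0.095], 'ee_pos': [560.225, 243.181, 192.321], 'tool_rot': [-0.091, 0.996, 0.0, 0.002], 'ft_force': [6.292, 1.948, -2.42], 'gripper_width': 27.808}
now O [  3.5 -55.8  31.2] tilt 0.004
[-0.02, -0.01, -0.03] [0.0, 0.004, 0.0]
--
```

View pics/w8.png

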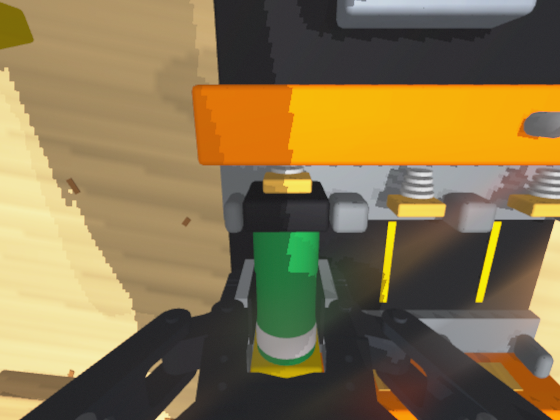

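>>> {"name": "servo_tool", "arguments": {
  "steps": [
    {"linear": [0, 0, 0], "rot": [0, 0, 0]},
    {"linear": [0, 0, 0], "rot": [0, 0, 0]},
    {"linear": [0, 0, 0], "rot": [0, 0, 0]},
    {"linear": [0, 0, 0], "rot": [0, 0, 0]},
    {"linear": [0, 0, -1], "rot": [0, 0, 0]},
    {"linear": [0, 0, -2], "rot": [0, 0, 0]},
    {"linear": [0, 0, -2.5], "rot": [0, 0, 0]},
    {"linear": [0, 0, -2.5], "rot": [0, 0, 0]},
    {"linear": [0, 0, -2.5], "rot": [0, 0, 0]},
    {"linear": [0, 0, 0], "rot": [0, 0, -0.083]},
    {"linear": [0, 0, 0], "rot": [0, 0, -0.084]}
  ],
  "hand": 0.5
}}

```text
time: 21.95
ee_pos: [559.5, 243.0, 299.2]
tool_rot: [-0.176, 0.984, 0.0, 0.002]
ft_force: [0.6, 0.4, -0.5]
gripper_width: 42.9
```

>>> {"name": "servo_tool", "arguments": {
  "steps": [
    {"linear": [2.2, -1.43, 0], "rot": [0, 0, 0]},
    {"linear": [2.2, -1.43, 0], "rot": [0, 0, 0]},
    {"linear": [2.2, -1.43, 0], "rot": [0, 0, 0]},
    {"linear": [2.2, -1.43, 0], "rot": [0, 0, 0]},
    {"linear": [2.2, -1.43, 0], "rot": [0, 0, 0]},
    {"linear": [2.2, -1.43, 0], "rot": [0, 0, 0]},
    {"linear": [2.2, -1.43, 0], "rot": [0, 0, 0]},
    {"linear": [2.2, -1.43, 0], "rot": [0, 0, 0]},
    {"linear": [0, 0, 0], "rot": [0, 0, 0]},
    {"linear": [0, 0, 0], "rot": [0, 0, 0]},
    {"linear": [0, 0, 0], "rot": [0, 0, 0]}
  ],
  "hand": 0
}}

```text
time: 23.05
ee_pos: [433.7, 75.3, 297.5]
tool_rot: [-0.174, 0.985, -0.0, 0.001]
ft_force: [0.2, -0.1, -0.8]
gripper_width: 85.3
```

```bash
python3 - <<'E'
from h import *
c=camera("wrist");s=st();cells(c);save(c,"w9")
c=camera("top");save(c,"top2");cells(c)
E
```

```text
{'time': 23.1, 'qpos': [-0.011, 0.12, -0.474, 0.975, 0.0, -0.361], 'ee_pos': [433.75, 75.47, 297.303], 'tool_rot': [-0.175, 0.985, 0.0, 0.001], 'ft_force': [0.104, -1.039, 0.425], 'gripper_width': 85.354}
green px 288 205 area 2065 xy [428.1  74.4] yaw 0.368 mark [([288.0, 209.0], 0.82, [433.2, 76.3])] yellow [([288.0, 262.0], [477.0, 93.0])]
green px 167 309 area 1156 xy [193.7 356.8] yaw -0.85 mark [] yellow []
```

View pics/w9.png

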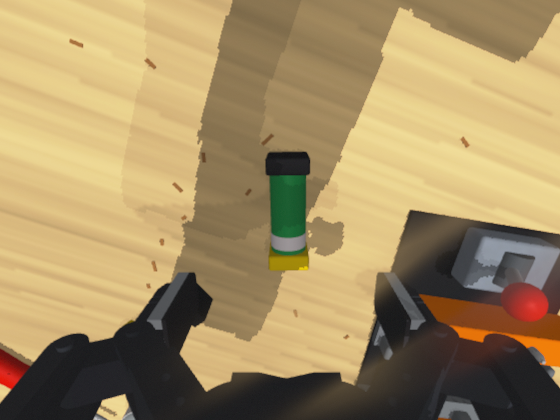

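>>> {"name": "servo_tool", "arguments": {
  "steps": [
    {"linear": [-0.17, 0.15, 2.2], "rot": [0, 0, -0.01]},
    {"linear": [0, 0, 2.2], "rot": [0, 0, 0]},
    {"linear": [0, 0, 2.2], "rot": [0, 0, 0]},
    {"linear": [0, 0, 2.2], "rot": [0, 0, 0]},
    {"linear": [0, 0, 2.2], "rot": [0, 0, 0]},
    {"linear": [0, 0, 0.9], "rot": [0, 0, 0]},
    {"linear": [0, 0, 0], "rot": [0, 0, 0]},
    {"linear": [0, 0, 0], "rot": [0, 0, 0]}
  ]
}}

```text
time: 24.05
ee_pos: [434.6, 77.2, 178.3]
tool_rot: [-0.179, 0.984, 0.0, 0.0]
ft_force: [0.1, 0.4, -0.6]
gripper_width: 85.5
```

>>> {"name": "servo_tool", "arguments": {
  "steps": [
    {"linear": [0, 0, 0], "rot": [0, 0, 0]},
    {"linear": [0, 0, 0], "rot": [0, 0, 0]},
    {"linear": [0, 0, 0], "rot": [0, 0, 0]},
    {"linear": [0, 0, 0], "rot": [0, 0, 0]},
    {"linear": [0, 0, 0], "rot": [0, 0, 0]},
    {"linear": [0, 0, 0], "rot": [0, 0, 0]},
    {"linear": [0, 0, 0], "rot": [0, 0, 0]}
  ],
  "hand": 1
}}

```text
time: 24.75
ee_pos: [434.4, 77.1, 178.7]
tool_rot: [-0.179, 0.984, 0.0, 0.001]
ft_force: [-1.6, -0.2, 7.1]
gripper_width: 27.2
```

```bash
cat >> h.py <<'E'
def inhand(c,s):
    """black cap outline in the wrist picture near column 286"""
    im=np.array(c["pixels"]).max(2);col=im[120:240,276:296].mean(1);row=im[:,230:342]
    k=np.where(col<70)[0];top=120+k[0];print("rows profile",col[::4].round().astype(int).tolist(),"black top row",top)
    return top
E
python3 - <<'E'
from h import *
s=st();c=camera("wrist");top=inhand(c,s);Q=Ro.from_quat(s["tool_rot"])
print(Q.inv().apply(atz(c,(286,top),0)-s["ee_pos"]).round(1))
E
```

```text
{'time': 24.75, 'qpos': [-0.007, 0.267, -0.637, 0.666, 0.0, -0.367], 'ee_pos': [434.435, 77.079, 178.713], 'tool_rot': [-0.179, 0.984, 0.0, 0.001], 'ft_force': [-1.598, -0.213, 7.07], 'gripper_width': 27.166}
rows profile [181, 178, 175, 174, 174, 179, 180, 183, 183, 182, 180, 178, 181, 182, 181, 161, 26, 26, 25, 25, 26, 31, 34, 33, 33, 32, 32, 32, 30, 104] black top row 183
[ 47.3  -0.3 178.7]
```

>>> {"name": "servo_tool", "arguments": {
  "steps": [
    {"linear": [0, 0, -1], "rot": [0, 0, 0]},
    {"linear": [0, 0, -2], "rot": [0, 0, 0]},
    {"linear": [0, 0, -2.5], "rot": [0, 0, 0.06]},
    {"linear": [0, 0, -2.5], "rot": [0, 0, 0.06]},
    {"linear": [0, 0, -2.5], "rot": [0, 0, 0.06]},
    {"linear": [0, 0, -2.5], "rot": [0, 0, 0]},
    {"linear": [0, 0, 0], "rot": [0, 0, 0]},
    {"linear": [0, 0, 0], "rot": [0, 0, 0]}
  ]
}}

```text
time: 25.6
ee_pos: [434.2, 77.0, 308.3]
tool_rot: [-0.09, 0.996, -0.0, 0.001]
ft_force: [-0.3, 0.5, -1.3]
gripper_width: 27.5
```

```bash
python3 - <<'E'
from h import *
s=st();c=camera("wrist");inhand(c,s)
plan([((8,0,140),0,8)],[1.4,0,161.2])
delta(s["ee_pos"],goal(.183,1),s)
E
```

```text
{'time': 25.6, 'qpos': [-0.007, 0.112, -0.455, 1.003, 0.0, -0.187], 'ee_pos': [434.163, 77.026, 308.271], 'tool_rot': [-0.09, 0.996, -0.0, 0.001], 'ft_force': [-0.282, 0.511, -1.305], 'gripper_width': 27.542}
rows profile [180, 178, 178, 185, 183, 179, 181, 175, 166, 169, 171, 174, 169, 165, 167, 162, 26, 26, 26, 26, 26, 34, 38, 37, 33, 33, 32, 31, 30, 103] black top row 183
now O [-151.8 -196.2  146.2] tilt -0.001
[-1.99, 2.46, 0.08] [0.0, -0.0, -0.003]
[-2.0, 2.45, 0.08] [-0.0, -0.0, -0.0]
[-2.0, 2.45, 0.08] [-0.0, -0.0, 0.0]
[-2.0, 2.45, 0.08] [-0.0, -0.0, -0.0]
[-2.0, 2.45, 0.08] [-0.0, -0.0, 0.0]
[-2.0, 2.45, 0.08] [-0.0, -0.0, -0.0]
[-2.0, 2.45, 0.08] [-0.0, -0.0, 0.0]
[-2.0, 2.45, 0.08] [-0.0, -0.0, -0.0]
--
lin cm [0.0, 0.0, 0.0] rot [-0.0002, 0.0013, -0.0027] rows>= 1
```

>>> {"name": "servo_tool", "arguments": {
  "steps": [
    {"linear": [-2, 2.45, 0.08], "rot": [0, 0, -0.003]},
    {"linear": [-2, 2.45, 0.08], "rot": [0, 0, 0]},
    {"linear": [-2, 2.45, 0.08], "rot": [0, 0, 0]},
    {"linear": [-2, 2.45, 0.08], "rot": [0, 0, 0]},
    {"linear": [-2, 2.45, 0.08], "rot": [0, 0, 0]},
    {"linear": [-2, 2.45, 0.08], "rot": [0, 0, 0]},
    {"linear": [-2, 2.45, 0.08], "rot": [0, 0, 0]},
    {"linear": [-2, 2.45, 0.08], "rot": [0, 0, 0]},
    {"linear": [0, 0, 0], "rot": [0, 0, 0]},
    {"linear": [0, 0, 0], "rot": [0, 0, 0]}
  ]
}}

```text
time: 26.65
ee_pos: [555.3, 299.1, 299.1]
tool_rot: [-0.092, 0.996, -0.001, -0.002]
ft_force: [-0.2, 0.3, -1.1]
gripper_width: 27.4
```

```bash
python3 - <<'E'
from h import *
s=st();c=camera("wrist");inhand(c,s);save(c,"w10")
plan([((8,0,100),.384,5)],[.5,0,161.5])
E
```

```text
{'time': 26.65, 'qpos': [0.367, 0.469, 0.015, 1.122, -0.0, 0.183], 'ee_pos': [555.273, 299.121, 299.116], 'tool_rot': [-0.092, 0.996, -0.001, -0.002], 'ft_force': [-0.244, 0.295, -1.134], 'gripper_width': 27.398}
rows profile [247, 247, 247, 165, 119, 168, 172, 178, 180, 185, 242, 201, 164, 64, 82, 75, 29, 29, 29, 29, 29, 46, 56, 54, 53, 51, 49, 48, 40, 167] black top row 172
now O [  8.3  -0.7 138.1] tilt -0.004
[1.25, 0.0, 0.81] [-0.001, -0.078, 0.0]
[1.31, 0.01, 0.8] [-0.0, -0.078, -0.0]
[1.37, 0.01, 0.8] [-0.0, -0.078, -0.0]
[1.43, 0.01, 0.79] [-0.0, -0.078, -0.0]
[1.49, 0.01, 0.77] [-0.0, -0.078, -0.0]
--
```

>>> {"name": "servo_tool", "arguments": {
  "steps": [
    {"linear": [1.25, 0.01, 0.81], "rot": [0, -0.077, 0]},
    {"linear": [1.31, 0.01, 0.8], "rot": [0, -0.077, 0]},
    {"linear": [1.37, 0.01, 0.8], "rot": [0, -0.077, 0]},
    {"linear": [1.43, 0.01, 0.79], "rot": [0, -0.077, 0]},
    {"linear": [1.49, 0.01, 0.77], "rot": [0, -0.077, 0]},
    {"linear": [0, 0, 0], "rot": [0, 0, 0]},
    {"linear": [0, 0, 0], "rot": [0, 0, 0]},
    {"linear": [0, 0, 0], "rot": [0, 0, 0]}
  ]
}}

```text
time: 27.5
ee_pos: [497.1, 288.2, 253.1]
tool_rot: [-0.089, 0.977, 0.018, 0.191]
ft_force: [0.8, 0.1, -1.4]
gripper_width: 27.6
```

```bash
python3 - <<'E'
from h import *
s=st()
plan([((8,0,49.5),.384,5)],[.5,0,161.5])
E
```

```text
{'time': 27.5, 'qpos': [0.404, 0.256, -0.48, 0.457, -0.083, 0.206], 'ee_pos': [497.14, 288.218, 253.11], 'tool_rot': [-0.089, 0.977, 0.018, 0.191], 'ft_force': [0.823, 0.129, -1.394], 'gripper_width': 27.586}
now O [ 10.9  -0.  103.3] tilt 0.386
[0.45, 0.0, 0.98] [0.0, 0.0, -0.001]
[0.45, 0.0, 0.98] [0.0, 0.0, -0.0]
[0.45, 0.0, 0.98] [0.0, 0.0, 0.0]
[0.45, 0.0, 0.98] [-0.0, 0.0, 0.0]
[0.45, 0.0, 0.98] [-0.0, 0.0, -0.0]
--
```

>>> {"name": "servo_tool", "arguments": {
  "steps": [
    {"linear": [0.45, 0, 0.98], "rot": [0, 0, 0]},
    {"linear": [0.45, 0, 0.98], "rot": [0, 0, 0]},
    {"linear": [0.45, 0, 0.98], "rot": [0, 0, 0]},
    {"linear": [0.45, 0, 0.98], "rot": [0, 0, 0]},
    {"linear": [0.45, 0, 0.98], "rot": [0, 0, 0]},
    {"linear": [0, 0, 0], "rot": [0, 0, 0]},
    {"linear": [0, 0, 0], "rot": [0, 0, 0]}
  ]
}}

```text
time: 28.2
ee_pos: [494.1, 288.1, 197.8]
tool_rot: [-0.09, 0.977, 0.018, 0.191]
ft_force: [4.2, 1.0, -1.4]
gripper_width: 27.6
```

```bash
python3 - <<'E'
from h import *
s=st();c=camera("wrist");save(c,"w11")
plan([((1.5,0,49.5),.384,2),((3,0,31.5),0,5)],[.5,0,161.5])
E
```

```text
{'time': 28.2, 'qpos': [0.406, 0.323, -0.554, 0.316, -0.083, 0.207], 'ee_pos': [494.071, 288.068, 197.776], 'tool_rot': [-0.09, 0.977, 0.018, 0.191], 'ft_force': [4.232, 1.002, -1.38], 'gripper_width': 27.628}
now O [ 7.8  0.4 48.1] tilt 0.387
[0.24, -0.01, -0.18] [0.0, 0.001, -0.0]
[0.24, -0.02, -0.18] [0.0, 0.001, -0.0]
--
[-1.13, -0.0, 0.4] [0.0, 0.077, 0.0]
[-1.16, 0.0, 0.4] [0.0, 0.077, 0.0]
[-1.19, -0.0, 0.41] [0.0, 0.077, 0.0]
[-1.21, 0.0, 0.41] [0.0, 0.077, 0.0]
[-1.24, -0.0, 0.41] [0.0, 0.077, 0.0]
--
```

View pics/w11.png

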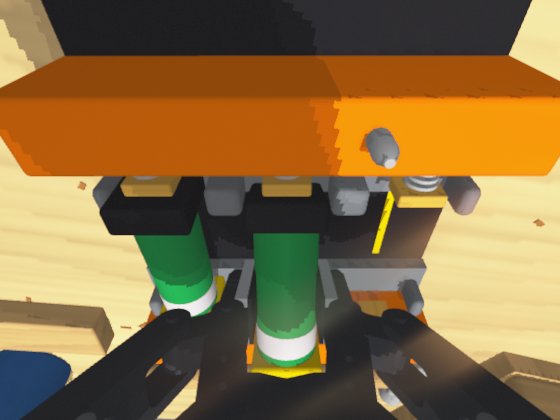

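>>> {"name": "servo_tool", "arguments": {
  "steps": [
    {"linear": [0.3, -0.02, -0.15], "rot": [0, 0, 0]},
    {"linear": [0.3, -0.02, -0.15], "rot": [0, 0, 0]},
    {"linear": [0, 0, 0], "rot": [0, 0, 0]},
    {"linear": [-1.13, 0, 0.4], "rot": [0, 0.077, 0]},
    {"linear": [-1.16, 0, 0.41], "rot": [0, 0.077, 0]},
    {"linear": [-1.19, 0, 0.41], "rot": [0, 0.077, 0]},
    {"linear": [-1.21, 0, 0.42], "rot": [0, 0.077, 0]},
    {"linear": [-1.24, 0, 0.42], "rot": [0, 0.077, 0]},
    {"linear": [0, 0, 0], "rot": [0, 0, 0]},
    {"linear": [0, 0, 0], "rot": [0, 0, 0]},
    {"linear": [0, 0, 0], "rot": [0, 0, 0]}
  ]
}}

```text
time: 29.35
ee_pos: [550.2, 298.1, 192.8]
tool_rot: [-0.091, 0.996, 0.001, 0.003]
ft_force: [6.6, 1.5, 1.1]
gripper_width: 27.4
```

```bash
python3 - <<'E'
from h import *
s=st();c=camera("wrist");inhand(c,s)
plan([((3,0,31.5),0,1)],[.5,0,161.5])
E
```

```text
{'time': 29.35, 'qpos': [0.368, 0.542, -0.147, 0.876, -0.0, 0.186], 'ee_pos': [550.202, 298.095, 192.808], 'tool_rot': [-0.091, 0.996, 0.001, 0.003], 'ft_force': [6.593, 1.512, 1.07], 'gripper_width': 27.444}
rows profile [247, 247, 247, 247, 247, 247, 247, 247, 247, 247, 246, 156, 168, 168, 163, 131, 246, 245, 245, 30, 30, 46, 58, 56, 55, 53, 51, 48, 44, 173] black top row 196
now O [ 4.9  0.1 31.3] tilt 0.006
[0.08, 0.0, -0.02] [0.001, 0.006, -0.0]
--
```

>>> {"name": "servo_tool", "arguments": {
  "steps": [
    {"linear": [0, 0, 0], "rot": [0, 0, 0]},
    {"linear": [0, 0, 0], "rot": [0, 0, 0]},
    {"linear": [0, 0, 0], "rot": [0, 0, 0]},
    {"linear": [0, 0, 0], "rot": [0, 0, 0]},
    {"linear": [0, 0, -1], "rot": [0, 0, 0]},
    {"linear": [0, 0, -2], "rot": [0, 0, 0]},
    {"linear": [0, 0, -2.5], "rot": [0, 0, 0]},
    {"linear": [0, 0, -2.5], "rot": [0, 0, 0]},
    {"linear": [0, 0, -2.5], "rot": [0, 0, 0]},
    {"linear": [0, 0, 0], "rot": [0, 0, 0.12]},
    {"linear": [0, 0, 0], "rot": [0, 0, 0.12]},
    {"linear": [0, 0, 0], "rot": [0, 0, 0.12]}
  ],
  "hand": 0.5
}}

```text
time: 30.6
ee_pos: [547.7, 297.5, 297.9]
tool_rot: [0.091, 0.996, 0.0, 0.001]
ft_force: [-0.5, -0.3, -0.2]
gripper_width: 42.5
```

>>> {"name": "servo_tool", "arguments": {
  "steps": [
    {"linear": [0, 0, 0], "rot": [0, 0, 0.12]},
    {"linear": [0, 0, 0], "rot": [0, 0, 0.12]},
    {"linear": [0, 0, 0], "rot": [0, 0, 0.12]},
    {"linear": [-1.8, -2.4, 0], "rot": [0, 0, 0]},
    {"linear": [-1.8, -2.4, 0], "rot": [0, 0, 0]},
    {"linear": [-1.8, -2.4, 0], "rot": [0, 0, 0]},
    {"linear": [-1.8, -2.4, 0], "rot": [0, 0, 0]},
    {"linear": [-1.8, -2.4, 0], "rot": [0, 0, 0]},
    {"linear": [-1.8, -2.4, 0], "rot": [0, 0, 0]},
    {"linear": [-1.8, -2.4, 0], "rot": [0, 0, 0]},
    {"linear": [-1.8, -2.4, 0], "rot": [0, 0, 0]},
    {"linear": [-1.8, -2.4, 0], "rot": [0, 0, 0]}
  ],
  "hand": 0
}}

```text
time: 31.8
ee_pos: [576.4, 27.8, 297.5]
tool_rot: [0.265, 0.964, 0.0, 0.0]
ft_force: [-0.8, -0.5, 0.2]
gripper_width: 85.7
```

>>> {"name": "servo_tool", "arguments": {
  "steps": [
    {"linear": [-1.6, -2.4, 0], "rot": [0, 0, 0]},
    {"linear": [0, 0, 0], "rot": [0, 0, 0]},
    {"linear": [0, 0, 0], "rot": [0, 0, 0]},
    {"linear": [0, 0, 0], "rot": [0, 0, 0]}
  ]
}}

```text
time: 32.2
ee_pos: [577.8, 0.9, 296.9]
tool_rot: [0.265, 0.964, 0.0, 0.0]
ft_force: [-0.5, -0.1, 0.0]
gripper_width: 85.1
```

```bash
python3 - <<'E'
from h import *
c=camera("wrist");s=st();cells(c);save(c,"w12")
c=camera("side");save(c,"s3");cells(c)
E
```

```text
{'time': 32.25, 'qpos': [-0.137, 0.371, -0.141, 1.059, 0.0, 0.399], 'ee_pos': [577.8, 1.125, 296.858], 'tool_rot': [0.265, 0.964, 0.0, -0.0], 'ft_force': [0.292, 0.094, 1.204], 'gripper_width': 85.582}
green px 554 10 area 281 xy [546.7 231.8] yaw 0.04 mark [] yellow []
green px 290 209 area 2051 xy [577.8   5. ] yaw -0.565 mark [([290.0, 214.0], 0.93, [583.0, 2.4])] yellow [([288.0, 267.0], [622.0, -22.0])]
green px 151 206 area 388 xy [229.1 302.9] yaw 0.876 mark [] yellow []
```

>>> {"name": "servo_tool", "arguments": {
  "steps": [
    {"linear": [-0.45, 0.36, 2.2], "rot": [0, 0, 0.026]},
    {"linear": [0, 0, 2.2], "rot": [0, 0, 0]},
    {"linear": [0, 0, 2.2], "rot": [0, 0, 0]},
    {"linear": [0, 0, 2.2], "rot": [0, 0, 0]},
    {"linear": [0, 0, 2.2], "rot": [0, 0, 0]},
    {"linear": [0, 0, 0.9], "rot": [0, 0, 0]},
    {"linear": [0, 0, 0], "rot": [0, 0, 0]},
    {"linear": [0, 0, 0], "rot": [0, 0, 0]}
  ]
}}

```text
time: 33.2
ee_pos: [584.0, 1.2, 178.2]
tool_rot: [0.277, 0.961, 0.0, 0.0]
ft_force: [0.0, -0.1, 0.3]
gripper_width: 85.7
```

>>> {"name": "servo_tool", "arguments": {
  "steps": [
    {"linear": [0, 0, 0], "rot": [0, 0, 0]},
    {"linear": [0, 0, 0], "rot": [0, 0, 0]},
    {"linear": [0, 0, 0], "rot": [0, 0, 0]},
    {"linear": [0, 0, 0], "rot": [0, 0, 0]},
    {"linear": [0, 0, 0], "rot": [0, 0, 0]},
    {"linear": [0, 0, 0], "rot": [0, 0, 0]},
    {"linear": [0, 0, 0], "rot": [0, 0, 0]}
  ],
  "hand": 1
}}

```text
time: 33.9
ee_pos: [584.0, 1.0, 178.5]
tool_rot: [0.278, 0.961, 0.0, 0.001]
ft_force: [0.3, 1.7, 5.6]
gripper_width: 27.6
```

>>> {"name": "servo_tool", "arguments": {
  "steps": [
    {"linear": [0, 0, -1], "rot": [0, 0, 0]},
    {"linear": [0, 0, -2], "rot": [0, 0, 0]},
    {"linear": [0, 0, -2.5], "rot": [0, 0, 0]},
    {"linear": [0, 0, -2.5], "rot": [0, 0, 0]},
    {"linear": [0, 0, -2.5], "rot": [0, 0, -0.12]},
    {"linear": [0, 0, -2.5], "rot": [0, 0, -0.12]},
    {"linear": [0, 0, 0], "rot": [0, 0, -0.12]},
    {"linear": [0, 0, 0], "rot": [0, 0, -0.12]},
    {"linear": [0, 0, 0], "rot": [0, 0, -0.12]},
    {"linear": [0, 0, 0], "rot": [0, 0, -0.146]},
    {"linear": [0, 0, 0], "rot": [0, 0, 0]},
    {"linear": [0, 0, 0], "rot": [0, 0, 0]}
  ]
}}

```text
time: 35.1
ee_pos: [583.4, 1.0, 307.5]
tool_rot: [-0.09, 0.996, 0.0, -0.0]
ft_force: [-0.7, 0.4, -2.3]
gripper_width: 27.8
```

```bash
python3 - <<'E'
from h import *
s=st();c=camera("wrist");inhand(c,s);save(c,"w13")
plan([((8,56,140),0,11)],[1.0,0,161.5])
delta(s["ee_pos"],goal(.183,1),s)
E
```

```text
{'time': 35.1, 'qpos': [-0.136, 0.374, -0.109, 1.088, -0.0, -0.316], 'ee_pos': [583.421, 0.959, 307.458], 'tool_rot': [-0.09, 0.996, 0.0, -0.0], 'ft_force': [-0.698, 0.35, -2.316], 'gripper_width': 27.8}
rows profile [163, 162, 154, 149, 146, 144, 150, 152, 150, 154, 156, 156, 159, 161, 160, 139, 25, 24, 25, 24, 28, 34, 34, 33, 34, 32, 31, 30, 82, 98] black top row 182
now O [ -17.9 -298.2  146. ] tilt -0.0
[-0.23, 3.22, 0.05] [0.0, -0.0, -0.003]
[-0.24, 3.22, 0.05] [-0.0, -0.0, -0.0]
[-0.24, 3.22, 0.05] [0.0, -0.0, 0.0]
[-0.24, 3.22, 0.05] [-0.0, -0.0, -0.0]
[-0.24, 3.22, 0.05] [-0.0, -0.0, -0.0]
[-0.24, 3.22, 0.05] [-0.0, -0.0, -0.0]
[-0.24, 3.22, 0.05] [-0.0, -0.0, -0.0]
[-0.24, 3.22, 0.05] [-0.0, -0.0, 0.0]
[-0.24, 3.22, 0.05] [-0.0, -0.0, -0.0]
[-0.24, 3.22, 0.05] [-0.0, -0.0, -0.0]
[-0.24, 3.22, 0.05] [-0.0, -0.0, 0.0]
--
lin cm [0.0, 0.0, 0.0] rot [0.0002, -0.0007, -0.0032] rows>= 1
```

>>> {"name": "servo_tool", "arguments": {
  "steps": [
    {"linear": [-0.24, 3.22, 0.05], "rot": [0, 0, -0.003]},
    {"linear": [-0.24, 3.22, 0.05], "rot": [0, 0, 0]},
    {"linear": [-0.24, 3.22, 0.05], "rot": [0, 0, 0]},
    {"linear": [-0.24, 3.22, 0.05], "rot": [0, 0, 0]},
    {"linear": [-0.24, 3.22, 0.05], "rot": [0, 0, 0]},
    {"linear": [-0.24, 3.22, 0.05], "rot": [0, 0, 0]},
    {"linear": [-0.24, 3.22, 0.05], "rot": [0, 0, 0]},
    {"linear": [-0.24, 3.22, 0.05], "rot": [0, 0, 0]},
    {"linear": [-0.24, 3.22, 0.05], "rot": [0, 0, 0]},
    {"linear": [-0.24, 3.22, 0.05], "rot": [0, 0, 0]},
    {"linear": [-0.24, 3.22, 0.05], "rot": [0, 0, 0]},
    {"linear": [0, 0, 0], "rot": [0, 0, 0]}
  ]
}}

```text
time: 36.35
ee_pos: [543.2, 357.6, 301.7]
tool_rot: [-0.094, 0.996, 0.001, -0.0]
ft_force: [-0.2, -1.4, -3.5]
gripper_width: 27.7
```

>>> {"name": "servo_tool", "arguments": {
  "steps": [
    {"linear": [1.25, 0, 0.81], "rot": [0, -0.077, 0]},
    {"linear": [1.31, 0, 0.8], "rot": [0, -0.077, 0]},
    {"linear": [1.37, 0, 0.8], "rot": [0, -0.077, 0]},
    {"linear": [1.43, 0, 0.79], "rot": [0, -0.077, 0]},
    {"linear": [1.49, 0, 0.77], "rot": [0, -0.077, 0]},
    {"linear": [0, 0, 0], "rot": [0, 0, 0]},
    {"linear": [0, 0, 0], "rot": [0, 0, 0]},
    {"linear": [0, 0, 0], "rot": [0, 0, 0]}
  ]
}}

```text
time: 37.15
ee_pos: [485.7, 343.0, 253.8]
tool_rot: [-0.091, 0.977, 0.018, 0.191]
ft_force: [0.2, 0.3, -1.8]
gripper_width: 27.6
```

```bash
python3 - <<'E'
from h import *
s=st();c=camera("wrist");inhand(c,s)
plan([((8,56,49.5),.384,5)],[1.0,0,161.5])
E
```

```text
{'time': 37.15, 'qpos': [0.505, 0.293, -0.424, 0.485, -0.118, 0.298], 'ee_pos': [485.692, 343.036, 253.792], 'tool_rot': [-0.091, 0.977, 0.018, 0.191], 'ft_force': [0.167, 0.313, -1.774], 'gripper_width': 27.55}
rows profile [106, 115, 118, 156, 154, 117, 71, 71, 70, 70, 70, 70, 69, 68, 68, 64, 27, 26, 26, 26, 28, 32, 32, 32, 33, 33, 33, 33, 87, 104] black top row 153
now O [  9.5  56.3 103.9] tilt 0.387
[0.43, 0.02, 1.0] [0.002, 0.001, 0.002]
[0.43, -0.01, 1.0] [-0.0, 0.001, 0.0]
[0.43, -0.01, 1.0] [0.0, 0.001, 0.0]
[0.43, -0.01, 1.0] [0.0, 0.001, -0.0]
[0.43, -0.01, 1.0] [-0.0, 0.001, 0.0]
--
```

>>> {"name": "servo_tool", "arguments": {
  "steps": [
    {"linear": [0.43, 0, 1.0], "rot": [0, 0, 0.002]},
    {"linear": [0.43, -0.01, 1.0], "rot": [0, 0, 0]},
    {"linear": [0.43, -0.01, 1.0], "rot": [0, 0, 0]},
    {"linear": [0.43, -0.01, 1.0], "rot": [0, 0, 0]},
    {"linear": [0.43, -0.01, 1.0], "rot": [0, 0, 0]},
    {"linear": [0, 0, 0], "rot": [0, 0, 0]},
    {"linear": [0, 0, 0], "rot": [0, 0, 0]}
  ]
}}

```text
time: 37.9
ee_pos: [483.9, 342.5, 197.8]
tool_rot: [-0.09, 0.977, 0.018, 0.192]
ft_force: [4.7, 1.8, -1.5]
gripper_width: 27.4
```

```bash
python3 - <<'E'
from h import *
s=st();c=camera("wrist");inhand(c,s);save(c,"w14")
plan([((1.5,56,49.5),.384,2)],[1,0,161.5])
g=np.array(c["pixels"]).max(2);print("row 205:",[(int(x),int(g[205,x])) for x in range(225,350,4)])
E
```

```text
{'time': 37.9, 'qpos': [0.506, 0.359, -0.495, 0.347, -0.118, 0.3], 'ee_pos': [483.893, 342.451, 197.813], 'tool_rot': [-0.09, 0.977, 0.018, 0.192], 'ft_force': [4.669, 1.788, -1.478], 'gripper_width': 27.367}
rows profile [177, 178, 178, 178, 177, 178, 177, 177, 178, 178, 178, 178, 178, 178, 137, 117, 156, 152, 157, 26, 28, 32, 32, 32, 33, 33, 33, 33, 95, 104] black top row 195
now O [ 7.3 56.  47.9] tilt 0.387
[0.21, 0.03, -0.18] [0.002, 0.002, 0.0]
[0.21, 0.0, -0.18] [-0.0, 0.002, 0.0]
--
row 205: [(225, 89), (229, 89), (233, 89), (237, 85), (241, 75), (245, 30), (249, 33), (253, 32), (257, 34), (261, 32), (265, 33), (269, 33), (273, 32), (277, 32), (281, 33), (285, 33), (289, 31), (293, 32), (297, 32), (301, 32), (305, 33), (309, 32), (313, 33), (317, 30), (321, 33), (325, 33), (329, 27), (333, 73), (337, 85), (341, 88), (345, 86), (349, 113)]
```

Same picture as for the others; push back, lower, release and lift.

>>> {"name": "servo_tool", "arguments": {
  "steps": [
    {"linear": [0.3, 0, -0.15], "rot": [0, 0, 0]},
    {"linear": [0.3, 0, -0.15], "rot": [0, 0, 0]},
    {"linear": [0, 0, 0], "rot": [0, 0, 0]},
    {"linear": [-1.13, 0, 0.4], "rot": [0, 0.077, 0]},
    {"linear": [-1.16, 0, 0.41], "rot": [0, 0.077, 0]},
    {"linear": [-1.19, 0, 0.41], "rot": [0, 0.077, 0]},
    {"linear": [-1.21, 0, 0.42], "rot": [0, 0.077, 0]},
    {"linear": [-1.23, 0, 0.42], "rot": [0, 0.077, 0]},
    {"linear": [0, 0, 0], "rot": [0, 0, 0]},
    {"linear": [0, 0, 0], "rot": [0, 0, 0]},
    {"linear": [0, 0, 0], "rot": [0, 0, 0]}
  ]
}}

```text
time: 39.05
ee_pos: [539.9, 352.8, 192.6]
tool_rot: [-0.092, 0.996, 0.001, 0.003]
ft_force: [7.6, 1.1, 0.5]
gripper_width: 27.7
```

```bash
python3 - <<'E'
from h import *
s=st();c=camera("wrist");inhand(c,s)
plan([((3,56,31.5),0,1)],[1,0,161.5])
E
```

```text
{'time': 39.05, 'qpos': [0.454, 0.574, -0.091, 0.899, -0.0, 0.271], 'ee_pos': [539.903, 352.802, 192.557], 'tool_rot': [-0.092, 0.996, 0.001, 0.003], 'ft_force': [7.599, 1.052, 0.523], 'gripper_width': 27.724}
rows profile [247, 247, 247, 247, 247, 247, 247, 247, 247, 247, 247, 192, 100, 204, 132, 224, 245, 244, 239, 28, 35, 52, 55, 53, 52, 51, 48, 47, 124, 166] black top row 194
now O [ 4.3 55.9 31.1] tilt 0.007
[0.02, 0.04, -0.04] [0.002, 0.007, 0.001]
--
```

>>> {"name": "servo_tool", "arguments": {
  "steps": [
    {"linear": [0, 0, 0], "rot": [0, 0, 0]},
    {"linear": [0, 0, 0], "rot": [0, 0, 0]},
    {"linear": [0, 0, 0], "rot": [0, 0, 0]},
    {"linear": [0, 0, 0], "rot": [0, 0, 0]},
    {"linear": [0, 0, -1], "rot": [0, 0, 0]},
    {"linear": [0, 0, -2], "rot": [0, 0, 0]},
    {"linear": [0, 0, -2.5], "rot": [0, 0, 0]},
    {"linear": [0, 0, -2.5], "rot": [0, 0, 0]},
    {"linear": [1.5, -2, -2.5], "rot": [0, 0, 0]},
    {"linear": [1.5, -2, -2.5], "rot": [0, 0, 0]},
    {"linear": [1.5, -1.6, -2], "rot": [0, 0, 0]},
    {"linear": [0, 0, 0], "rot": [0, 0, 0]}
  ],
  "hand": 0.5
}}

```text
time: 40.3
ee_pos: [502.8, 287.5, 345.9]
tool_rot: [-0.091, 0.996, 0.001, 0.002]
ft_force: [-0.4, 0.1, 0.4]
gripper_width: 42.5
```

```bash
python3 - <<'E'
from h import *
s=st();c=camera("wrist");save(c,"w15")
im=np.array(c["pixels"]).copy()
for b in(56,0,-56):
  for p,col in [((-40,b,48),(255,0,255)),((56,b,48),(255,255,0))]:
    for d in(-17,17):
      u=px(c,dpt(D,p[0],b+d,p[2]));cv2.drawMarker(im,tuple(int(round(a)) for a in u),col,cv2.MARKER_CROSS,7,1)
u=np.array([px(c,dpt(D,x,y,40)) for x in(-90,90) for y in(-95,95)]);a=np.maximum(u.min(0),0).astype(int);b=u.max(0).astype(int)
cv2.imwrite("pics/ov2.png",cv2.resize(im[a[1]:b[1],a[0]:b[0]],None,fx=3,fy=3)[:600,:800]);print(a,b)
print(c["shot"],[(np.round(m["xy"]).tolist(),round(m["confidence"],2),dpt((0,0,-D[2]),*(atz(c,m["xy"],31)-[D[0],D[1],0])[:2])[:2].round(1).tolist()) for m in mark_of(c,"cell")+mark_of(c,"cell1_plus")])
E
```

```text
{'time': 40.3, 'qpos': [0.381, 0.341, -0.059, 1.165, 0.0, 0.198], 'ee_pos': [502.817, 287.51, 345.923], 'tool_rot': [-0.091, 0.996, 0.001, 0.002], 'ft_force': [-0.43, 0.113, 0.421], 'gripper_width': 42.524}
[179 149] [396 320]
35 [([288.0, 248.0], 0.58, [9.5, 0.4]), ([342.0, 248.0], 0.58, [10.1, 55.3]), ([234.0, 246.0], 0.55, [7.4, -53.9]), ([288.0, 292.0], 0.76, [61.2, 0.4])]
```

View pics/ov2.png

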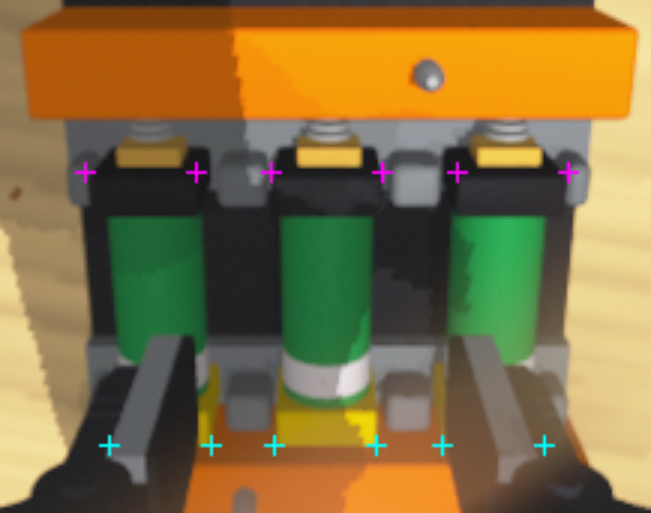

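>>> {"name": "servo_tool", "arguments": {
  "steps": [
    {"linear": [0.34, -3.15, 0], "rot": [0, 0, 0]},
    {"linear": [0.34, -3.15, 0], "rot": [0, 0, 0]},
    {"linear": [0.34, -3.15, 0], "rot": [0, 0, 0]},
    {"linear": [0.34, -3.15, 0], "rot": [0, 0, 0]},
    {"linear": [0.34, -3.15, 0], "rot": [0, 0, 0]},
    {"linear": [0.34, -3.15, 0], "rot": [0, 0, 0]},
    {"linear": [0.34, -3.15, 0], "rot": [0, 0, 0]},
    {"linear": [0.34, -3.15, 0], "rot": [0, 0, 0]},
    {"linear": [0.34, -3.15, 0], "rot": [0, 0, 0]},
    {"linear": [0.34, -3.15, 0], "rot": [0, 0, 0]},
    {"linear": [0.34, -3.15, 0], "rot": [0, 0, 0]},
    {"linear": [0.34, -3.15, 0], "rot": [0, 0, 0]}
  ],
  "hand": 0
}}

```text
time: 41.65
ee_pos: [532.9, -91.2, 339.9]
tool_rot: [-0.092, 0.996, 0.001, -0.001]
ft_force: [0.5, 0.0, 1.1]
gripper_width: 85.3
```

>>> {"name": "servo_tool", "arguments": {
  "steps": [
    {"linear": [0.34, -3.15, 0], "rot": [0, 0, 0]},
    {"linear": [0.34, -3.15, 0], "rot": [0, 0, 0]},
    {"linear": [0.34, -3.15, 0], "rot": [0, 0, 0]},
    {"linear": [0.34, -3.15, 0], "rot": [0, 0, 0]},
    {"linear": [0.34, -3.15, 0], "rot": [0, 0, 0]},
    {"linear": [0.34, -3.15, 0], "rot": [0, 0, 0]},
    {"linear": [0, 0, 0], "rot": [0, 0, 0]},
    {"linear": [0, 0, 0], "rot": [0, 0, 0]}
  ]
}}

```text
time: 42.45
ee_pos: [547.3, -280.2, 339.4]
tool_rot: [-0.092, 0.996, 0.001, -0.001]
ft_force: [-0.7, 0.5, -0.6]
gripper_width: 85.5
```

```bash
python3 - <<'E'
from h import *
s=st();c=camera("wrist");save(c,"w16")
print([(np.round(m["xy"]).tolist(),round(m["confidence"],2),atz(c,m["xy"],3).round(1).tolist()) for m in mark_of(c,"cover")])
# plate: greyish-blue pixels, hull corners
hsv=cv2.cvtColor(np.array(c["pixels"]),cv2.COLOR_BGR2HSV)
m=cv2.inRange(hsv,(100,25,70),(130,120,255));m=cv2.morphologyEx(m,cv2.MORPH_OPEN,np.ones((3,3)))
n,l,t,ce=cv2.connectedComponentsWithStats(m);print(t[1:][t[1:,4]>400],ce[1:][t[1:,4]>400].round())
delta([545.8,-282.6,186.5],goal(.183,1),s)
# bar top corners predicted
M=(545.8,-282.6,.183);print([px(c,dpt(M,x,y,42)).round().tolist() for x,y in[(-40,-8),(-40,8),(40,-8),(40,8)]])
g=np.array(c["pixels"]).max(2);u=px(c,dpt(M,-20,0,42)).astype(int);print(u,g[u[1],u[0]-30:u[0]+31:2].tolist())
u=px(c,dpt(M,0,0,42)).astype(int);print(u,g[u[1]-60:u[1]+60:4,u[0]].tolist())
E
```

```text
{'time': 42.45, 'qpos': [-0.604, 0.416, 0.035, 1.193, 0.001, -0.787], 'ee_pos': [547.324, -280.187, 339.364], 'tool_rot': [-0.092, 0.996, 0.001, -0.001], 'ft_force': [-0.724, 0.508, -0.624], 'gripper_width': 85.483}
[([282.0, 192.0], 0.83, [546.6, -283.5, 3.0])]
[[  191   105   184    37  6125]
 [  193   147   179    92 13945]
 [  203   244   126    28  2308]] [[281. 123.]
 [281. 191.]
 [254. 255.]]
lin cm [0.17, -0.26, 15.29] rot [0.0031, -0.0016, 0.0005] rows>= 4
[[273.0, 157.0], [292.0, 157.0], [274.0, 243.0], [291.0, 243.0]]
[282 180] [167, 166, 165, 166, 167, 166, 166, 165, 166, 165, 165, 45, 45, 52, 52, 54, 55, 57, 53, 36, 94, 102, 103, 102, 102, 101, 102, 102, 102, 102, 102]
[282 202] [167, 216, 168, 168, 24, 39, 48, 50, 54, 53, 48, 48, 36, 31, 30, 32, 29, 31, 31, 33, 35, 35, 31, 32, 34, 33, 116, 115, 80, 116]
```

>>> {"name": "servo_tool", "arguments": {
  "steps": [
    {"linear": [0.17, -0.26, 2.2], "rot": [0.003, -0.0016, 0]},
    {"linear": [0, 0, 2.2], "rot": [0, 0, 0]},
    {"linear": [0, 0, 2.2], "rot": [0, 0, 0]},
    {"linear": [0, 0, 2.2], "rot": [0, 0, 0]},
    {"linear": [0, 0, 2.2], "rot": [0, 0, 0]},
    {"linear": [0, 0, 2.2], "rot": [0, 0, 0]},
    {"linear": [0, 0, 2.0], "rot": [0, 0, 0]},
    {"linear": [0, 0, 0], "rot": [0, 0, 0]},
    {"linear": [0, 0, 0], "rot": [0, 0, 0]}
  ]
}}

```text
time: 43.45
ee_pos: [546.2, -281.8, 189.2]
tool_rot: [-0.093, 0.996, -0.001, 0.001]
ft_force: [1.1, 0.3, 0.4]
gripper_width: 85.1
```

>>> {"name": "servo_tool", "arguments": {
  "steps": [
    {"linear": [0, 0, 0], "rot": [0, 0, 0]},
    {"linear": [0, 0, 0], "rot": [0, 0, 0]},
    {"linear": [0, 0, 0], "rot": [0, 0, 0]},
    {"linear": [0, 0, 0], "rot": [0, 0, 0]},
    {"linear": [0, 0, 0], "rot": [0, 0, 0]},
    {"linear": [0, 0, 0], "rot": [0, 0, 0]},
    {"linear": [0, 0, 0], "rot": [0, 0, 0]},
    {"linear": [0, 0, 0], "rot": [0, 0, 0]}
  ],
  "hand": 1
}}

```text
time: 44.25
ee_pos: [546.3, -283.0, 189.8]
tool_rot: [-0.092, 0.996, -0.001, 0.001]
ft_force: [-1.6, 0.8, 6.4]
gripper_width: 14.8
```

```bash
python3 - <<'E'
from h import *
s=st();p=np.array(s["ee_pos"])
# cover origin along bar from picture: bar far/near ends at top z=42
c=camera("wrist");g=np.array(c["pixels"]).max(2);print(g[60:200:3,286].tolist())
q=Ro.from_quat(s["tool_rot"]);lift=p+[0,0,135]
delta([544.7,297.6,lift[2]],q,None,lift,q);delta([544.7,297.6,235.5],goal(.183,1),s)
E
```

```text
{'time': 44.25, 'qpos': [-0.608, 0.529, -0.178, 0.86, -0.0, -0.793], 'ee_pos': [546.304, -283.017, 189.813], 'tool_rot': [-0.092, 0.996, -0.001, 0.001], 'ft_force': [-1.558, 0.845, 6.432], 'gripper_width': 14.844}
[236, 237, 238, 238, 240, 240, 47, 49, 53, 51, 50, 50, 50, 52, 52, 192, 191, 191, 189, 188, 182, 181, 182, 182, 183, 183, 181, 182, 181, 115, 51, 133, 185, 184, 183, 183, 182, 182, 181, 202, 242, 229, 180, 179, 178, 179, 177]
lin cm [-10.49, 57.11, -0.12] rot [0.0, 0.0, 0.0] rows>= 12
lin cm [-10.5, 57.1, -4.69] rot [-0.0026, 0.0024, 0.0013] rows>= 12
```

>>> {"name": "servo_tool", "arguments": {
  "steps": [
    {"linear": [0, 0, -0.7], "rot": [-0.002, 0.002, 0]},
    {"linear": [0, 0, -1.3], "rot": [0, 0, 0]},
    {"linear": [0, 0, -2.2], "rot": [0, 0, 0]},
    {"linear": [0, 0, -2.4], "rot": [0, 0, 0]},
    {"linear": [0, 0, -2.4], "rot": [0, 0, 0]},
    {"linear": [0, 0, -2.4], "rot": [0, 0, 0]},
    {"linear": [0, 0, -2.1], "rot": [0, 0, 0]},
    {"linear": [-0.28, 1.5, 0], "rot": [0, 0, 0]},
    {"linear": [-0.55, 3, 0], "rot": [0, 0, 0]},
    {"linear": [-0.55, 3, 0], "rot": [0, 0, 0]},
    {"linear": [-0.55, 3, 0], "rot": [0, 0, 0]},
    {"linear": [-0.55, 3, 0], "rot": [0, 0, 0]}
  ]
}}

```text
time: 45.5
ee_pos: [544.9, -143.4, 322.9]
tool_rot: [-0.092, 0.996, 0.001, -0.001]
ft_force: [0.1, -0.1, -2.6]
gripper_width: 14.4
```

>>> {"name": "servo_tool", "arguments": {
  "steps": [
    {"linear": [-0.55, 3, 0], "rot": [0, 0, 0]},
    {"linear": [-0.55, 3, 0], "rot": [0, 0, 0]},
    {"linear": [-0.55, 3, 0], "rot": [0, 0, 0]},
    {"linear": [-0.55, 3, 0], "rot": [0, 0, 0]},
    {"linear": [-0.55, 3, 0], "rot": [0, 0, 0]},
    {"linear": [-0.55, 3, 0], "rot": [0, 0, 0]},
    {"linear": [-0.55, 3, 0], "rot": [0, 0, 0]},
    {"linear": [-0.55, 3, 0], "rot": [0, 0, 0]},
    {"linear": [-0.55, 3, 0], "rot": [0, 0, 0]},
    {"linear": [-0.55, 3, 0], "rot": [0, 0, 0]},
    {"linear": [-0.55, 3, 0], "rot": [0, 0, 0]},
    {"linear": [-0.55, 3, 0], "rot": [0, 0, 0]}
  ]
}}

```text
time: 46.7
ee_pos: [543.3, 222.2, 322.9]
tool_rot: [-0.092, 0.996, -0.0, -0.001]
ft_force: [0.6, -0.3, -3.6]
gripper_width: 14.5
```

>>> {"name": "servo_tool", "arguments": {
  "steps": [
    {"linear": [-0.55, 3, 0], "rot": [0, 0, 0]},
    {"linear": [-0.55, 3, 0], "rot": [0, 0, 0]},
    {"linear": [0, 0, 0], "rot": [0, 0, 0]},
    {"linear": [0, 0, 0], "rot": [0, 0, 0]},
    {"linear": [0, 0, 0], "rot": [0, 0, 0]}
  ]
}}

```text
time: 47.2
ee_pos: [543.8, 281.0, 323.3]
tool_rot: [-0.092, 0.996, -0.0, -0.001]
ft_force: [0.2, -0.1, -4.0]
gripper_width: 14.5
```

```bash
python3 - <<'E'
from h import *
s=st();c=camera("wrist");save(c,"w17");g=np.array(c["pixels"]).max(2);print(g[60:200:3,286].tolist())
delta([544.7,297.6,238.8],goal(.183,1),s)
E
```

```text
{'time': 47.2, 'qpos': [0.346, 0.419, -0.001, 1.153, -0.0, 0.162], 'ee_pos': [543.822, 280.986, 323.263], 'tool_rot': [-0.092, 0.996, -0.0, -0.001], 'ft_force': [0.158, -0.103, -3.961], 'gripper_width': 14.452}
[210, 209, 209, 209, 209, 185, 104, 47, 41, 59, 57, 58, 59, 58, 57, 207, 208, 206, 204, 203, 197, 197, 197, 198, 198, 197, 197, 197, 198, 174, 94, 140, 199, 199, 199, 199, 199, 197, 194, 173, 246, 240, 194, 194, 193, 193, 192]
lin cm [-0.41, 1.62, 8.44] rot [-0.0008, -0.0021, 0.0012] rows>= 2
```

>>> {"name": "servo_tool", "arguments": {
  "steps": [
    {"linear": [-0.21, 0.81, 1.5], "rot": [-0.0008, -0.0021, 0.001]},
    {"linear": [-0.2, 0.81, 1.5], "rot": [0, 0, 0]},
    {"linear": [0, 0, 1.5], "rot": [0, 0, 0]},
    {"linear": [0, 0, 1.5], "rot": [0, 0, 0]},
    {"linear": [0, 0, 0], "rot": [0, 0, 0]},
    {"linear": [0, 0, 0], "rot": [0, 0, 0]},
    {"linear": [0, 0, 0], "rot": [0, 0, 0]},
    {"linear": [0, 0, 0], "rot": [0, 0, 0]}
  ]
}}

```text
time: 48.05
ee_pos: [546.1, 298.1, 265.0]
tool_rot: [-0.091, 0.996, 0.001, 0.002]
ft_force: [-0.2, 0.5, -3.6]
gripper_width: 14.6
```

```bash
python3 - <<'E'
from h import *
for i in range(4):
  s=get_state();delta([544.7,297.6,238.8],goal(.183,1),s);camera("top")
c=camera("wrist");im=np.array(c["pixels"]);save(c,"w18")
s=get_state();q=Ro.from_quat(s["tool_rot"])
cr=im[40:200,180:400].copy();u=px(c,dpt(D,-72.5,28,66));print(u)
cv2.imwrite("pics/w18c.png",cv2.resize(cr,None,fx=3.5,fy=3.5,interpolation=cv2.INTER_CUBIC)[:600,:800])
E
```

```text
lin cm [0.15, -0.03, 2.62] rot [0.001, 0.0035, 0.0001] rows>= 1
lin cm [0.15, -0.03, 2.62] rot [0.0009, 0.0033, 0.0001] rows>= 1
lin cm [0.14, -0.03, 2.61] rot [0.001, 0.0032, 0.0003] rows>= 1
lin cm [0.13, -0.03, 2.59] rot [0.0009, 0.0029, 0.0003] rows>= 1
[338.54519076 125.61875998]
```

>>> {"name": "servo_tool", "arguments": {
  "steps": [
    {"linear": [0.13, -0.03, 0.4], "rot": [0.001, 0.0025, 0]},
    {"linear": [0, 0, 0.4], "rot": [0, 0, 0]},
    {"linear": [0, 0, 0.4], "rot": [0, 0, 0]},
    {"linear": [0, 0, 0.4], "rot": [0, 0, 0]},
    {"linear": [0, 0, 0], "rot": [0, 0, 0]},
    {"linear": [0, 0, 0], "rot": [0, 0, 0]}
  ]
}}

```text
time: 48.9
ee_pos: [544.4, 297.5, 247.7]
tool_rot: [-0.092, 0.996, -0.0, -0.001]
ft_force: [0.3, -0.8, -2.5]
gripper_width: 14.6
```

>>> {"name": "servo_tool", "arguments": {
  "steps": [
    {"linear": [0, 0, 0.3], "rot": [0, 0, 0]},
    {"linear": [0, 0, 0.3], "rot": [0, 0, 0]},
    {"linear": [0, 0, 0.2], "rot": [0, 0, 0]},
    {"linear": [0, 0, 0], "rot": [0, 0, 0]},
    {"linear": [0, 0, 0], "rot": [0, 0, 0]}
  ]
}}

```text
time: 49.4
ee_pos: [544.4, 297.5, 239.9]
tool_rot: [-0.092, 0.996, -0.0, -0.0]
ft_force: [0.2, 0.3, -2.9]
gripper_width: 14.3
```

```bash
python3 - <<'E'
from h import *
s=st();delta([544.7,297.6,238.8],goal(.183,1),s)
E
```

```text
{'time': 49.4, 'qpos': [0.371, 0.492, -0.102, 0.978, -0.0, 0.188], 'ee_pos': [544.36, 297.514, 239.902], 'tool_rot': [-0.092, 0.996, -0.0, -0.0], 'ft_force': [0.238, 0.35, -2.947], 'gripper_width': 14.268}
lin cm [-0.04, 0.0, 0.11] rot [-0.0005, -0.001, 0.0003] rows>= 1
```

>>> {"name": "servo_tool", "arguments": {
  "steps": [
    {"linear": [0, 0, 0.12], "rot": [0, 0, 0]},
    {"linear": [0, 0, 0], "rot": [0, 0, 0]}
  ]
}}

```text
time: 49.6
ee_pos: [544.5, 297.6, 239.0]
tool_rot: [-0.092, 0.996, -0.0, -0.0]
ft_force: [0.4, 1.0, -2.6]
gripper_width: 14.6
```

>>> {"name": "servo_tool", "arguments": {
  "steps": [
    {"linear": [0, 0, 0], "rot": [0, 0, 0]},
    {"linear": [0, 0, 0], "rot": [0, 0, 0]},
    {"linear": [0, 0, 0], "rot": [0, 0, 0]},
    {"linear": [0, 0, 0], "rot": [0, 0, 0]},
    {"linear": [0, 0, 0], "rot": [0, 0, 0]},
    {"linear": [0, 0, 0], "rot": [0, 0, 0]},
    {"linear": [0, 0, -1.5], "rot": [0, 0, 0]},
    {"linear": [0, 0, -2.5], "rot": [0, 0, 0]},
    {"linear": [2, 0, -3], "rot": [0, 0, 0]},
    {"linear": [2, 0, -3], "rot": [0, 0, 0]},
    {"linear": [2, 0, -3], "rot": [0, 0, 0]},
    {"linear": [0, 0, 0], "rot": [0, 0, 0]}
  ],
  "hand": 0
}}

```text
time: 50.8
ee_pos: [484.5, 286.9, 373.8]
tool_rot: [-0.092, 0.996, 0.001, 0.003]
ft_force: [0.5, 1.0, -0.3]
gripper_width: 85.7
```

```bash
python3 - <<'E'
from h import *
s=st();c=camera("wrist");save(c,"w19")
im=np.array(c["pixels"]).copy()
for x in(-85.5,85.5):
  for y in(-85,85):
    u=px(c,dpt(D,x,y,58));cv2.drawMarker(im,tuple(int(round(a)) for a in u),(255,0,255),cv2.MARKER_CROSS,7,1)
cv2.imwrite("pics/ov3.png",im)
print([(np.round(m["xy"]).tolist(),round(m["confidence"],2),dpt((0,0,-D[2]),*(atz(c,m["xy"],52)-[D[0],D[1],0])[:2])[:2].round(1).tolist()) for m in mark_of(c,"cover")])
print([(np.round(m["xy"]).tolist(),round(m["confidence"],2),px(c,dpt(D,-135,-31,85)).round()) for m in mark_of(c,"switch_tip")])
plan([],[0,0,0]); T=dpt(D,-135,-85,300);delta(T,goal(.183,1),s);T=dpt(D,-135,-85,243);delta(T,goal(.183,1),s)
E
```

```text
{'time': 50.8, 'qpos': [0.392, 0.298, -0.052, 1.216, -0.0, 0.208], 'ee_pos': [484.495, 286.902, 373.782], 'tool_rot': [-0.092, 0.996, 0.001, 0.003], 'ft_force': [0.488, 0.987, -0.3], 'gripper_width': 85.69}
[([282.0, 250.0], 0.96, [-2.2, -3.2]), ([279.0, 365.0], 0.71, [148.5, -7.2])]
[([247.0, 114.0], 0.85, array([246., 117.])), ([278.0, 365.0], 0.27, array([246., 117.]))]
now O [-61.1   0.5 368.6] tilt -0.0
lin cm [7.33, -8.59, 7.33] rot [0.0011, 0.0055, 0.0013] rows>= 3
lin cm [7.37, -8.6, 13.03] rot [0.0011, 0.0055, 0.0013] rows>= 4
```

View pics/ov3.png

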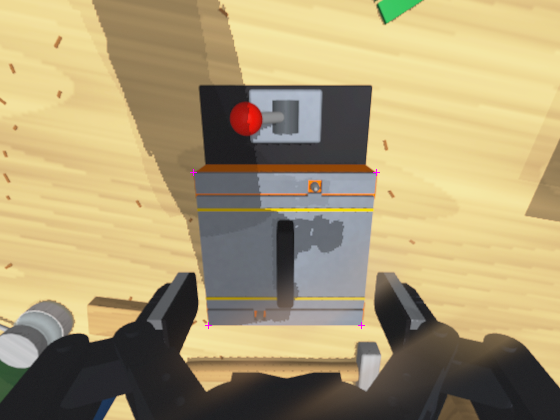

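>>> {"name": "servo_tool", "arguments": {
  "steps": [
    {"linear": [1.85, -2.15, 0], "rot": [0.001, 0.005, 0.001]},
    {"linear": [1.85, -2.15, 0], "rot": [0, 0, 0]},
    {"linear": [1.85, -2.15, 1], "rot": [0, 0, 0]},
    {"linear": [1.8, -2.15, 2], "rot": [0, 0, 0]},
    {"linear": [0, 0, 2.5], "rot": [0, 0, 0]},
    {"linear": [0, 0, 2.5], "rot": [0, 0, 0]},
    {"linear": [0, 0, 2.5], "rot": [0, 0, 0]},
    {"linear": [0, 0, 2.5], "rot": [0, 0, 0]},
    {"linear": [0, 0, 0], "rot": [0, 0, 0]},
    {"linear": [0, 0, 0], "rot": [0, 0, 0]}
  ],
  "hand": 1
}}

```text
time: 51.95
ee_pos: [427.9, 188.3, 238.4]
tool_rot: [-0.091, 0.996, -0.001, -0.004]
ft_force: [0.3, -0.1, -0.2]
gripper_width: -0.1
```

```bash
python3 - <<'E'
from h import *
s=st();delta(dpt(D,-135,3,243),goal(.183,1),s)
E
```

```text
{'time': 51.95, 'qpos': [0.243, 0.235, -0.495, 0.849, -0.001, 0.061], 'ee_pos': [427.94, 188.254, 238.355], 'tool_rot': [-0.091, 0.996, -0.001, -0.004], 'ft_force': [0.299, -0.061, -0.174], 'gripper_width': -0.076}
lin cm [-0.06, 8.88, -0.48] rot [-0.0015, -0.0088, -0.0009] rows>= 2
```

>>> {"name": "servo_tool", "arguments": {
  "steps": [
    {"linear": [0, 0, -0.48], "rot": [-0.001, -0.008, 0]},
    {"linear": [0, 1.5, 0], "rot": [0, 0, 0]},
    {"linear": [0, 1.5, 0], "rot": [0, 0, 0]},
    {"linear": [0, 1.5, 0], "rot": [0, 0, 0]},
    {"linear": [0, 1.5, 0], "rot": [0, 0, 0]},
    {"linear": [0, 1.5, 0], "rot": [0, 0, 0]},
    {"linear": [0, 1.4, 0], "rot": [0, 0, 0]},
    {"linear": [0, 0, 0], "rot": [0, 0, 0]},
    {"linear": [0, 0, 0], "rot": [0, 0, 0]}
  ]
}}

```text
time: 52.85
ee_pos: [412.1, 276.3, 244.7]
tool_rot: [-0.092, 0.996, 0.0, 0.002]
ft_force: [-0.3, -0.8, -0.9]
gripper_width: 0.2
```

>>> {"name": "servo_tool", "arguments": {
  "steps": [
    {"linear": [0, -2, 0], "rot": [0, 0, 0]},
    {"linear": [0, -1, -3], "rot": [0, 0, 0]},
    {"linear": [0, -1, -3], "rot": [0, 0, 0]},
    {"linear": [-2, -1, -3], "rot": [0, 0, 0]},
    {"linear": [-2, 0, -3], "rot": [0, 0, 0]},
    {"linear": [-2, 0, -3], "rot": [0, 0, 0]},
    {"linear": [0, 0, 0], "rot": [0, 0, 0]},
    {"linear": [0, 0, 0], "rot": [0, 0, 0]},
    {"linear": [0, 0, 0], "rot": [0, 0, 0]}
  ]
}}

```text
time: 53.75
ee_pos: [478.9, 237.2, 393.0]
tool_rot: [-0.091, 0.996, -0.0, -0.0]
ft_force: [0.1, -0.9, -1.0]
gripper_width: -0.1
```

```bash
python3 - <<'E'
from h import *
s=st();c=camera("wrist")
im=np.array(c["pixels"]);h=cv2.cvtColor(im,cv2.COLOR_BGR2HSV)
m=cv2.inRange(h,(0,180,80),(4,255,255))|cv2.inRange(h,(176,180,80),(180,255,255))
n,l,t,ce=cv2.connectedComponentsWithStats(m);print(ce[1:][t[1:,4]>60].round(),t[1:,4][t[1:,4]>60])
for a in(-.5,0,.25,.4,.5): print(a,px(c,dpt(D,-135,65*np.sin(a),28+65*np.cos(a))).round())
for n in("switch_tip","cover","cell"): print(n,[(np.round(x["xy"]).tolist(),round(x["confidence"],2)) for x in mark_of(c,n)])
print("cover pred",px(c,dpt(D,0,0,52)).round())
E
```

```text
{'time': 53.75, 'qpos': [0.31, 0.239, -0.083, 1.25, -0.001, 0.128], 'ee_pos': [478.947, 237.196, 392.976], 'tool_rot': [-0.091, 0.996, -0.0, -0.0], 'ft_force': [0.078, -0.891, -1.014], 'gripper_width': -0.081}
[[377. 137.]] [705]
-0.5 [304. 136.]
0 [342. 137.]
0.25 [360. 137.]
0.4 [370. 137.]
0.5 [376. 136.]
switch_tip [([374.0, 135.0], 0.92)]
cover [([328.0, 256.0], 0.68)]
cell []
cover pred [328. 258.]
```

```bash
python3 -c "
from plant import *
print(close_job())"
```

```text
the job is handed in; nothing more can be done
None
```

The job is handed in at about 54 s of robot time. All the steps were done in order: lever off, cover laid flat on the mat, all three sticks fitted, cover reseated on its pins, lever on.

**Last checks:**
- **Lever:** the red knob shows at pixel (377, 137). Fully on is predicted at (376, 136).
- **Cover:** the network mark is at (328, 256) and the predicted position at (328, 258). The picture showed the cover flush with both pins in their holes. The gripper let go within about 0.2 mm of the expected seated height.
- **Sticks:** before the cover went back on, a picture showed all three lying home with their springs compressed. The spring force was about 6 to 8 N on each before release.
- **Robot:** it ended clear of everything.

**Checks that disagreed or were not made:**
- The network marks put the stick origins at dock x 7.4 to 10.1 mm, against 8 mm nominal. That is within the marks' usual error.
- Before the lever move, one mark put the cover about 4 mm from dock centre. The outline matched to about 3 px, the same gap seen on the fixed spring block, so I put both down to the marks and calibration.
- I could not check the sticks again once the cover was on, and I did not measure the bystanders' final positions.

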